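Swap blender cups and hold the twist for a test pulse

ROBOT

A 6-joint arm with a two-finger parallel gripper is mounted at the origin on the work surface. World frame = base frame: x ahead of the robot, y to its left, z up, the work surface at z = 0. Lengths are in m, angles in rad, forces in N, time in s.
With the tool pointing down it reaches from about 0.35 to 0.975 m from the base axis. Payload 4.9 kg.
Tool frame: the origin (TCP) lies at the very end of the fingers, on their centre line; the grasp point (between the pads) lies 19 mm behind it; z points along the fingers, x is the direction in which the jaws open and shut, and the axes are right-handed (so a half turn about z gives the same grasp; the last joint's range is limited). The gripper opens to 85 mm and grips with 20 to 120 N. Pads are 22 mm wide; open, the fingers measure 114 mm over their backs; the gripper's body (76 mm by 85 mm) begins 54 mm behind the grasp point. The pads swing forward as they close: fully open they stand 13 mm farther back than shut.
Start: joints at [1.08, 0.053, 1.613, -0, 1.476, -0.119], TCP at [0.227, 0.582, 0.231] pointing down, gripper open.
Joint ranges: [-3.01, 3.01], [-1.01, 2.22], [0.06, 2.58], [-1.02, 4.17], [0.09, 2.62], [-3.14, 3.14]. Speed limits (rad/s): [2.57, 2.57, 3.14, 3.14, 3.14, 3.14].

INTERFACE

Orientations are given as a rotation vector (axis times angle).
In Python, from station import monitor, imaging, ticket gives the robot as it stands.
- The arm moves only by the tool step_arm, never from a script. Its argument "targets" is one flat list of numbers, 4 for each row, row after row: the shift along the tool's x, y, z in m, then the turn about the tool's z in rad. In form: [tx, ty, tz, roll, tx, ty, tz, roll, ...]. A call has 1 to 12 rows; each row is the pose to reach, as a shift and turn from the pose measured when the call began, along the tool's axes at that moment; what a row does not reach only later rows make up. A row lasts 1/12 s, in which the tool goes at most 41.7 mm and 7.16 degrees, less where a joint would pass 70% of its speed; a pose out of reach is approached as far as the arm can. A call with a gripper value outside its range is refused whole. "grip" is the finger opening in m, from 0 to 0.0854, set as the call begins (left out, the last holds). The fingers move at their own pace and stop on an object; "force" is the grip in N (left out, the last holds). Time passes only in rows, so rows that repeat a pose let the fingers close. It gives the time, the measured TCP pose, the force and the opening at its end, in the units of the state.
- monitor.get_obs(): the state, without advancing time (a new reading comes with each control period).
- imaging.get_image(name): name is "scene" or "top"; returns a dict with "color" (384x512x3 uint8, red, green, blue), "depth" (384x512 float32, m along the optical axis (not along the pixel's ray), 0 where there is no reading), "fov_y" (degrees; the focal length in pixels is half the picture's height over the tangent of half this angle, whatever the lens; pixels are square), "cx", "cy" (the principal point, pixels), "R" (3x3) and "t" (3): a world point X has camera coordinates R X + t. Camera axes: x right, y down, z forward; pixel columns grow to the right and rows downward; lengths in m; the calibration is good to about 2 mm. A picture is of the moment at which its call begins.
- ticket.finish_job(): hands the job in, once; it reports no verdict.
Trained networks look in a picture, given as the dict that the camera call returned (one of the last four; its "shot" number tells which), for a name from the list of things; names that differ only in an ending like _2 or _b are one class to them, and where a whole thing is asked for, a point or a joint stands for the part that bears it (a point fixed in the world has none). Each returns a list of dicts, best first, with "score" (0 to 1); they miss things now and then, are a little off and sometimes report something else, mostly with a low value. They report only what shows in the picture. A call takes as long as a camera call. They do not tell look-alikes from the thing itself.
- imaging.search_frame(name, picture): "uv" ([column, row] in pixels, amid what is visible of it).
- imaging.mark_of(name, picture): "uv" ([column, row] in pixels: a listed point, or the origin of a listed thing).
The state is a dict: "t": time; "q": joint angles; "dq": joint speeds; "effort": joint torques, N m; "tool_pos": TCP position; "tool_rot": TCP orientation; "contact_force": force on the tool from outside, world axes, zero at the start; "wrist_torque": the same for the moment, N m; "opening": finger opening in m.
Only numpy, scipy, OpenCV 4.12 (cv2) and the standard library are available. Lean on these libraries where they do the work, as an engineer would, in place of code of your own. Each camera call takes 0.05 s, during which the arm holds its last target.

TASK

Set the little bar blender up for a test pulse with its empty, washed cups. Lift the short steel cup straight up off the motor base, stand it blade cap down in the big round pocket of the accessory tray without dropping it, and let go; then set the tall steel cup on the base with its two lugs in the two slots, push it down against the spring and twist it clockwise (seen from above) about a quarter turn, as far as it goes. The base springs back when let go, so keep hold: finish with the tall cup still gripped, upright and twisted to its stop, with nothing else on the table knocked or shifted.

Things in the scene. Friction and masses are not known exactly. Their poses are not given: they have to be found in the camera images.
- blender: Motor base of a small cup blender: black, round, fixed; 120 mm across at the foot, 106 mm at the top, 115 mm high. Origin at the centre of its underside, z up. In the top is an open well 91 mm across; a steel lip over it (110 to 115 mm up) leaves a 73 mm opening plus two slots 20 mm wide at the base's own +x and -x sides, each marked by a steel rib outside the rim.
- well (a point): On the base's axis at rim height, 115 mm above its underside. An unpushed cup in the well has its underside 10 mm below this point, lugs standing in the slots: its x axis along the base's x axis, either way round, within 5 degrees; it lifts straight out. Pushed 5 mm farther down or more, the lugs are below the lip and the cup can turn.
- seat_press (a joint): How far the white sprung seat in the well is pushed down, in m: 0 free, 0.009 at the bottom. Its spring pushes up with 7 N at 0 and 12 N at the bottom. Once the cup is turned, the lip keeps the lugs down and the seat at 0.005 or more.
- run_ring (a joint): Clockwise turn (seen from above) of the white ring round the seat, in rad: 0 at rest, 1.45 at the stop. Dogs on it go along with the cup's lugs, after up to 0.2 rad of play. Its spring turns back with 0.3 N m at 0 and 0.5 N m at the stop: let go, the cup turns back to the slots.
- tall_cup: Tall steel cup upside down on its black blade cap, standing on the table: 130 mm high, a steel cylinder 58 mm in diameter from 32 mm up to the flat top (grip here), 0.2 to 0.4 kg. Blade cap 68 mm in diameter, 22 mm high. Two lugs at the cup's own +x and -x sides reach 42.5 mm from the axis, 12 mm wide, from the underside to 10 mm up. Origin at the centre of the underside, z up.
- short_cup: Short steel cup with the same blade cap and lugs and the same 58 mm steel body, 78 mm high in all, 0.15 to 0.3 kg. Origin at the centre of its underside, z up. At the start it sits loose in the motor base, lugs in the slots, not twisted.
- tray: Wooden accessory tray, fixed, 250 mm (its x) by 120 mm (its y), 35 mm high, origin at the centre of its underside. Pockets 22 mm deep: a round one 92 mm across centred 67 mm towards -x (empty, for a cup), a round one 51 mm across 28 mm towards +x (holds the jigger) and a slot 35 by 103 mm at 92 mm towards +x (holds the brush).
- cup_pocket (a point): Centre of the floor of the big round pocket, 13 mm above the table, with the tray's axes. Lugs included, a cup is 85 mm across, so it goes in at any yaw; in the pocket its underside is at this height.
- jigger: Bystander: steel jigger, 64 mm high, 42 mm wide, standing in the tray's small round pocket.
- brush: Bystander: cleaning brush lying in the tray's slot, 97 mm long, 24 mm high.
- salt: Bystander: white salt shaker, 42 mm wide, 75 mm high, between robot and motor base.
- pepper: Bystander: dark wooden pepper shaker, 42 mm wide, 110 mm high, beyond the motor base.
- margarita: Bystander: margarita glass, 110 mm wide, 152 mm high, beyond the motor base.
- sauce: Bystander: amber sauce bottle, 52 mm wide, 160 mm high, beyond the motor base.
- phone: Bystander: phone lying flat, 150 by 72 by 9 mm, beyond the motor base.
Not all that is in view belongs to the job. Leave any orange look-alike of the tall_cup alone.

How it is judged:
On the way, in this order (a step that is already met when the one before it is completed fails the run):
1. the short cup stands in the tray's big round pocket, let go (horizontal distance between short_cup and cup_pocket below 0.01 m and z of short_cup in the frame of cup_pocket below 0.004 m and angle between short_cup's own z axis and vertical below 0.08 rad and contact force between the fingers and short_cup below 0.1 N and linear speed of short_cup below 0.03 m/s), for 0.2 s.
2. the tall cup is in the well of the motor base, lugs in the slots, not yet twisted (horizontal distance between tall_cup and well below 0.006 m and angle between tall_cup's own z axis and vertical below 0.1 rad and z of tall_cup in the frame of blender below 0.108 m and value of joint run_ring below 0.3 rad and angle between the x axis of tall_cup and the x axis of blender, either way round below 0.3 rad), for 0.05 s.
At the end, for the whole second after the job is handed in: Tall cup gripped (over 2 N) in the base, axis within 6 mm, upright within 0.1 rad, at rest, seat pressed over 3 mm, ring turned over 1.25 of its 1.45 rad through the last second; short cup let go, upright within 0.08 rad, on the big pocket's floor (4 mm in height, 10 mm off centre) (all of step 1 and value of joint run_ring above 1.25 rad and value of joint seat_press above 0.003 m and horizontal distance between tall_cup and well below 0.006 m and angle between tall_cup's own z axis and vertical below 0.1 rad and z of tall_cup in the frame of blender below 0.103 m and angle between the x axis of tall_cup and the x axis of blender, either way round above 1.2 rad and contact force between the fingers and tall_cup above 2 N and linear speed of tall_cup below 0.03 m/s); the arm keeps its last pose, push and grip.
It fails at once if a cup is dropped (moves faster than 0.7 m/s out of the fingers) ((contact force between the fingers and short_cup below 0.1 N and linear speed of short_cup above 0.7 m/s) or (contact force between the fingers and tall_cup below 0.1 N and linear speed of tall_cup above 0.7 m/s)).
It fails at once if a cup is tipped over (angle between any of tall_cup, short_cup's own z axis and vertical above 0.7 rad).
It fails at once if a bystander is knocked over or shifted by more than 25 mm (distance of any of jigger, brush, salt, pepper, margarita, sauce, phone from where it was at the start of the episode above 0.025 m or angle between any of jigger, brush, salt, pepper, margarita, sauce, phone's own z axis and vertical above 0.5 rad).
It also fails if it takes over 58 s, if anything falls off the work surface, if the arm or the gripper's body presses on something with over 40 N, if the wrist force passes 120 N, or if a joint passes its speed limit or range.

## Working session

There is one attempt and no reset: what is moved stays moved. The work goes in short steps, Python scripts to look and compute and a tool call to move; the robot and the scene stay as the last step left them, time stands still between calls to the robot, and variables do not carry over. Pictures are saved under pics/ and viewed, and the job is handed in when it is done.

Besides the shell and the picture viewer there is one more tool, called after ">>>" as name(argument=value, ...) on one line, values as JSON. step_arm: Moves the arm, as the interface text tells. Its arguments: {"type":"object","properties":{"targets":{"type":"array","items":{"type":"number"}},"grip":{"type":"number"},"force":{"type":"number"}},"required":["targets"]}

```bash
ls; mkdir -p pics
python3 - <<'E'
from station import monitor, imaging, ticket
import cv2,pickle
o=monitor.get_obs();print(o)
for n in ("scene","top"):
    p=imaging.get_image(n)
    cv2.imwrite(f"pics/{n}0.png",cv2.cvtColor(p["color"],cv2.COLOR_RGB2BGR))
    print(n,p["fov_y"],p["cx"],p["cy"],p["R"],p["t"],p["shot"])
    pickle.dump(p,open(f"{n}0.pkl","wb"))
    for k in ("blender","well","tall_cup","short_cup","tray","cup_pocket","salt","jigger"):
        print(k,[(round(d["score"],2),[round(float(x),1) for x in d["uv"]]) for d in imaging.mark_of(k,p)][:3]) if n else 0
E
```

```text
pics
{'t': 0.0, 'q': array([ 1.07995226e+00,  5.33721013e-02,  1.61429595e+00,  1.81712977e-05,
        1.47602982e+00, -1.18997625e-01]), 'dq': array([-1.79234783e-05, -5.37041190e-04,  1.14070609e-03, -1.58083750e-03,
        2.59614811e-03,  1.09088767e-03]), 'effort': array([ 4.04828188e-04, -3.93681443e+01, -3.70176530e+01, -8.19133834e-05,
        6.91575115e-03, -1.98901887e-05]), 'tool_pos': array([0.22677879, 0.58172775, 0.23005242]), 'tool_rot': array([ 2.5930096 ,  1.77197202, -0.00294468]), 'contact_force': array([ 0.48651296, -0.99971642,  0.01175266]), 'wrist_torque': array([-0.00730894, -0.00287062, -0.002033  ]), 'opening': 0.0852729511842438}
scene 42.94366920710816 258.76592372838957 190.8800739985563 [[ 0.29401295  0.95578778 -0.005109  ]
 [ 0.73962472 -0.2308975  -0.63217215]
 [-0.60540207  0.18208806 -0.77481112]] [-0.22218696 -0.34907909  1.6118695 ] 1
blender [(0.81, [261.4, 221.8])]
well []
tall_cup [(0.86, [366.1, 195.8]), (0.84, [384.7, 165.8]), (0.81, [344.8, 135.4])]
short_cup [(0.61, [260.7, 195.5])]
tray [(0.75, [261.6, 196.2]), (0.62, [114.6, 231.8])]
cup_pocket [(0.58, [109.8, 201.9])]
salt [(0.58, [232.2, 168.7])]
jigger [(0.7, [152.8, 307.4]), (0.62, [114.0, 234.3]), (0.33, [260.6, 195.7])]
top 48.21358601883472 253.41534375036468 188.8630973743132 [[ 0.01063    -0.99992728  0.00569508]
 [-0.99726995 -0.01101761 -0.07301544]
 [ 0.07307288 -0.00490338 -0.99731455]] [0.02362551 0.57414828 1.19796031] 2
blender [(0.83, [242.7, 183.5])]
well [(0.73, [245.7, 179.3])]
tall_cup [(0.98, [150.0, 175.8]), (0.83, [186.9, 255.7]), (0.75, [148.1, 217.8])]
short_cup []
tray [(0.84, [373.9, 213.3])]
cup_pocket [(0.66, [372.3, 238.0])]
salt [(0.57, [248.0, 250.3])]
jigger [(0.55, [368.0, 206.0])]
```

View pics/scene0.png

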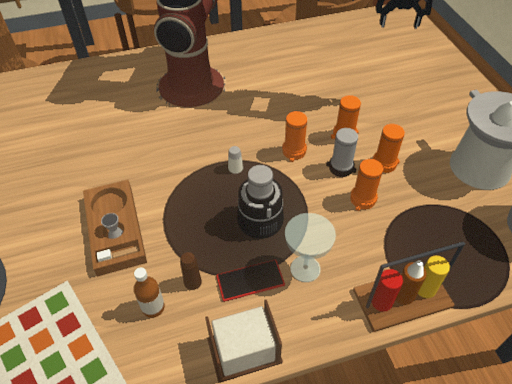

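View pics/top0.png

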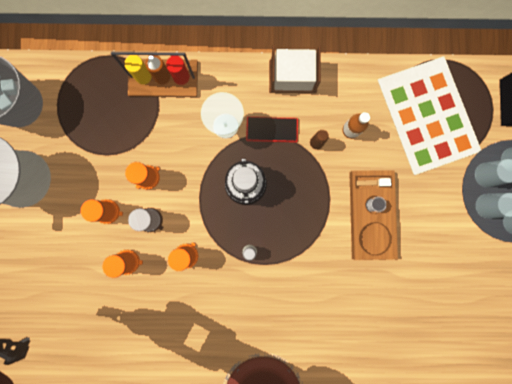

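```bash
cat > h.py <<'E'
import numpy as np, cv2, pickle
from scipy.optimize import least_squares
def foc(p): return p["color"].shape[0]/2/np.tan(np.radians(p["fov_y"])/2)
def cloud(p):
    f=foc(p);d=p["depth"];v,u=np.mgrid[:d.shape[0],:d.shape[1]]
    C=np.stack([(u-p["cx"])/f*d,(v-p["cy"])/f*d,d],-1)
    X=(C-np.array(p["t"]))@np.array(p["R"]); X[d==0]=np.nan
    return X
def proj(p,X):
    C=np.atleast_2d(X)@np.array(p["R"]).T+np.array(p["t"]);f=foc(p)
    return np.c_[C[:,0]/C[:,2]*f+p["cx"],C[:,1]/C[:,2]*f+p["cy"]]
def ray(p,uv,z):
    f=foc(p);R=np.array(p["R"]);c=-R.T@np.array(p["t"])
    d=R.T@np.array([(uv[0]-p["cx"])/f,(uv[1]-p["cy"])/f,1]);return c+d*(z-c[2])/d[2]
def crop(p,u,v,w,h,k,name):
    im=cv2.cvtColor(p["color"],cv2.COLOR_RGB2BGR)[v:v+h,u:u+w]
    cv2.imwrite(name,cv2.resize(im,None,fx=k,fy=k,interpolation=cv2.INTER_CUBIC))
E
python3 - <<'E'
from h import *
for n,(regs) in (("top",{"short":(243,180),"tall":(145,219),"table":(300,300),"pocket":(375,238)}),("scene",{"short":(262,172),"tall":(344,138),"pocket":(109,202)})):
    p=pickle.load(open(n+"0.pkl","rb"));X=cloud(p)
    for k,(u,v) in regs.items():
        print(n,k,X[v,u])
        s=X[v-25:v+25,u-25:u+25].reshape(-1,3)
        h,e=np.histogram(s[:,2],bins=np.arange(-.01,.22,.005));print([(round(a,3),b) for a,b in zip(e,h) if b>8])
p=pickle.load(open("top0.pkl","rb"));crop(p,195,130,110,80,7,"pics/t1.png");crop(p,90,170,110,80,7,"pics/t2.png");crop(p,335,160,90,110,5,"pics/t3.png")
p=pickle.load(open("scene0.pkl","rb"));crop(p,205,150,110,80,7,"pics/s1.png");crop(p,290,90,110,100,6,"pics/s2.png");
E
```

```text
top short [0.58343984 0.05651742 0.18478001]
[(np.float64(-0.005), np.int64(224)), (np.float64(0.0), np.int64(704)), (np.float64(0.005), np.int64(91)), (np.float64(0.01), np.int64(10)), (np.float64(0.015), np.int64(14)), (np.float64(0.02), np.int64(9)), (np.float64(0.025), np.int64(10)), (np.float64(0.035), np.int64(13)), (np.float64(0.04), np.int64(10)), (np.float64(0.045), np.int64(11)), (np.float64(0.05), np.int64(12)), (np.float64(0.055), np.int64(9)), (np.float64(0.075), np.int64(14)), (np.float64(0.08), np.int64(28)), (np.float64(0.085), np.int64(11)), (np.float64(0.1), np.int64(25)), (np.float64(0.105), np.int64(44)), (np.float64(0.11), np.int64(285)), (np.float64(0.115), np.int64(377)), (np.float64(0.12), np.int64(14)), (np.float64(0.125), np.int64(58)), (np.float64(0.13), np.int64(20)), (np.float64(0.135), np.int64(20)), (np.float64(0.175), np.int64(22)), (np.float64(0.18), np.int64(309)), (np.float64(0.185), np.int64(98))]
top tall [0.48516946 0.30773759 0.1312602 ]
[(np.float64(-0.01), np.int64(15)), (np.float64(-0.005), np.int64(717)), (np.float64(0.0), np.int64(1002)), (
[... 2805 characters left out ...]
05), np.int64(46)), (np.float64(0.11), np.int64(37)), (np.float64(0.115), np.int64(32)), (np.float64(0.12), np.int64(29)), (np.float64(0.125), np.int64(147)), (np.float64(0.13), np.int64(161))]
scene pocket [ 0.42524044 -0.31167266  0.01276018]
[(np.float64(-0.005), np.int64(173)), (np.float64(0.0), np.int64(257)), (np.float64(0.005), np.int64(37)), (np.float64(0.01), np.int64(394)), (np.float64(0.015), np.int64(204)), (np.float64(0.02), np.int64(51)), (np.float64(0.025), np.int64(67)), (np.float64(0.03), np.int64(388)), (np.float64(0.035), np.int64(694)), (np.float64(0.04), np.int64(22)), (np.float64(0.07), np.int64(17)), (np.float64(0.075), np.int64(145)), (np.float64(0.08), np.int64(34))]
```

View pics/t1.png

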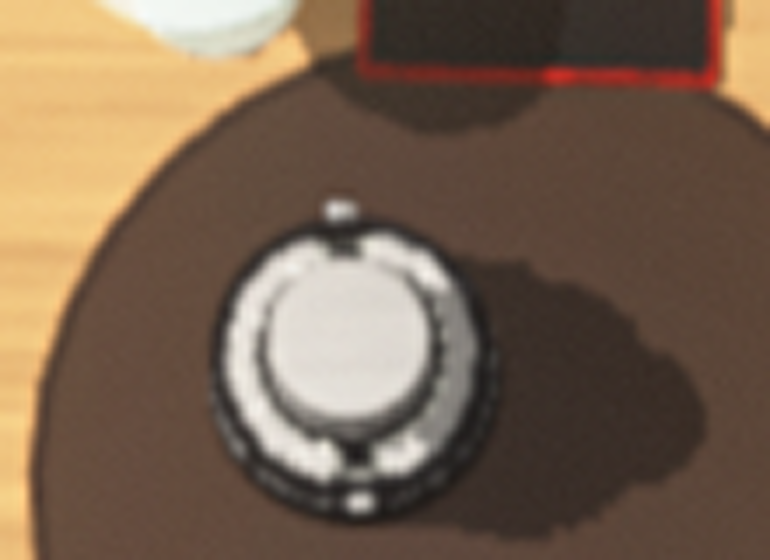

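View pics/t2.png

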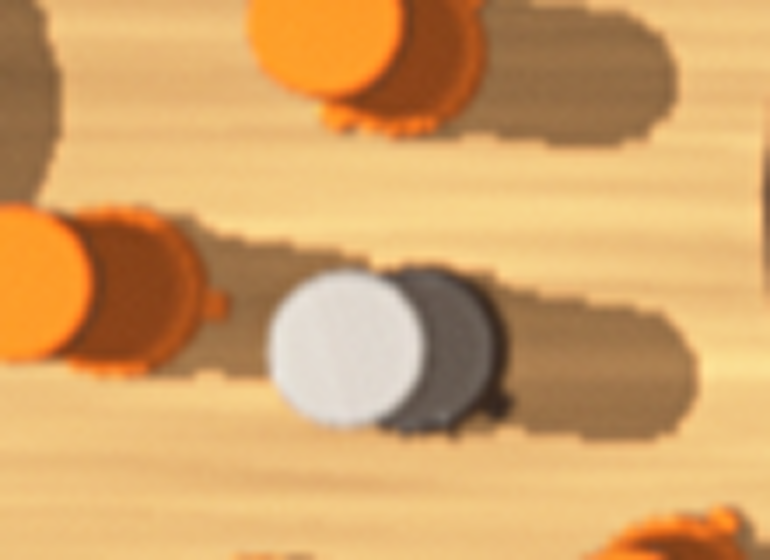

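View pics/s1.png

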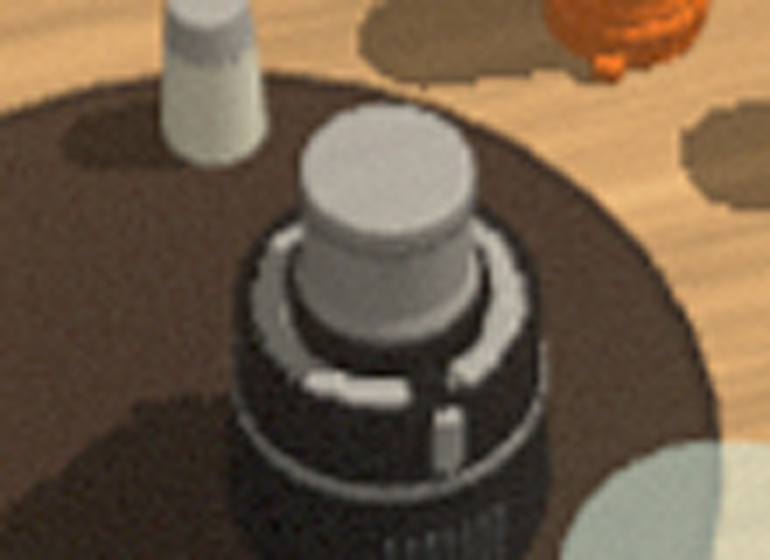

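View pics/s2.png

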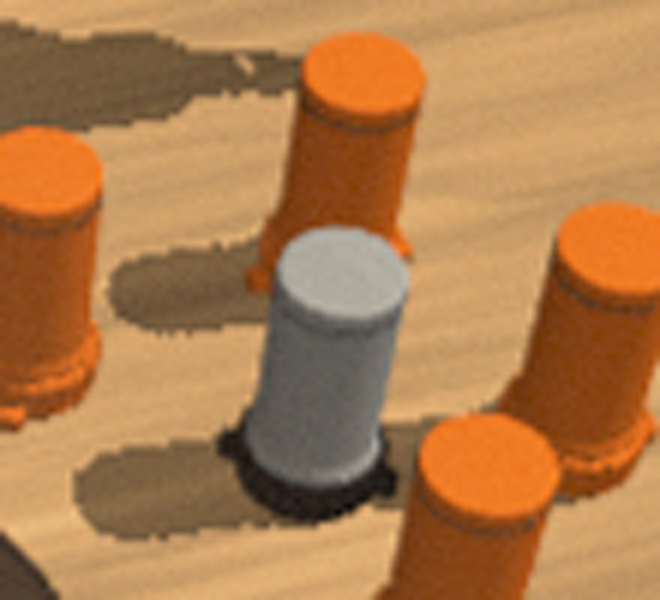

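Run:
```python
from h import *
np.set_printoptions(precision=4,suppress=True)
P={n:pickle.load(open(n+"0.pkl","rb")) for n in ("top","scene")}
def disc(p,c,z,r=.045,tol=.006):
    X=cloud(p);m=(np.abs(X[...,2]-z)<tol)&(np.hypot(X[...,0]-c[0],X[...,1]-c[1])<r)
    # edges excluded bias: reproject pixels at plane z
    m=cv2.morphologyEx(m.astype(np.uint8),cv2.MORPH_OPEN,np.ones((3,3)))
    n,l,s,_=cv2.connectedComponentsWithStats(m);k=1+np.argmax(s[1:,4]);m=(l==k)
    cs,_=cv2.findContours(m.astype(np.uint8),cv2.RETR_EXTERNAL,cv2.CHAIN_APPROX_NONE)
    cc=max(cs,key=len)[:,0].astype(float)
    W=np.array([ray(p,q,z) for q in cc])[:,:2]
    f=least_squares(lambda a:np.hypot(W[:,0]-a[0],W[:,1]-a[1])-a[2],[*c,.03],loss="soft_l1",f_scale=.002).x
    cen=np.array([ray(p,q,z) for q in np.argwhere(m)[:,::-1]])[:,:2].mean(0)
    return f,cen,np.nanmedian(X[m][:,2])
for n,p in P.items():
    for k,c,z in (("short",(.585,.058),.183),("tall",(.49,.31),.13)):
        print(n,k,*disc(p,c,z))
t,s=P["top"],P["scene"]
# tall base lugs
L=ray(s,(290+232/6,90+443/6),.005);Rr=ray(s,(290+388/6,90+480/6),.005);print("scene lugs",L,Rr,(L+Rr)/2,np.degrees(np.arctan2(*(L-Rr)[[1,0]])),np.linalg.norm(L-Rr))
l=ray(t,(90+498/7,170+403/7),.005);print("top lug",l)
# ribs
for z in (.1,.108,.115):
    a=ray(t,(243.7,160.0),z);b=ray(t,(246.4,201.4),z);print("ribs",z,a,b,(a+b)/2,np.degrees(np.arctan2(*(a-b)[[1,0]])),np.linalg.norm(a-b))
a=ray(t,(195+345/7,130+243/7),.112);b=ray(t,(195+356/7,130+455/7),.112);print("slots",a,b,(a+b)/2,np.degrees(np.arctan2(*(a-b)[[1,0]])))
print("rib scene",ray(s,(268.9,208.8),.115),ray(s,(268.9,217.5),.09))
# pocket
for n,p in P.items():
    X=cloud(p);m=(X[...,2]>.026)&(X[...,2]<.045)&(X[...,0]>.3)&(X[...,0]<.75)&(X[...,1]<-.2)&(X[...,1]>-.45)
    q=X[m][:,:2].astype(np.float32);print(n,"tray",cv2.minAreaRect(q))
    print(n,"pocket",disc(p,(.43,-.315),.013,r=.05,tol=.005))
```

```text
top short [0.5895 0.0533 0.0275] [0.5896 0.0532] 0.18357551233475655
top tall [0.4851 0.3223 0.0275] [0.4851 0.3223] 0.13051333262475345
scene short [0.5927 0.0535 0.0285] [0.5931 0.0535] 0.1833900035284981
scene tall [0.4878 0.3222 0.0285] [0.4882 0.3222] 0.1300645143556222
scene lugs [0.4653 0.2962 0.005 ] [0.5086 0.3566 0.005 ] [0.487  0.3264 0.005 ] -125.62823175095573 0.07438441207632102
top lug [0.4613 0.2921 0.005 ]
ribs 0.1 [0.645 0.057 0.1  ] [0.5345 0.0485 0.1   ] [0.5898 0.0527 0.1   ] 4.406354142204888 0.11078315871756582
ribs 0.108 [0.6439 0.0568 0.108 ] [0.5342 0.0484 0.108 ] [0.589  0.0526 0.108 ] 4.406354142204882 0.11000335970766055
ribs 0.115 [0.6429 0.0567 0.115 ] [0.5339 0.0483 0.115 ] [0.5884 0.0525 0.115 ] 4.406354142204887 0.10932103557399332
slots [0.6308 0.0551 0.112 ] [0.5508 0.05   0.112 ] [0.5908 0.0525 0.112 ] 3.647776068749612
rib scene [0.6455 0.0593 0.115 ] [0.6522 0.0575 0.09  ]
top tray ((0.567399799823761, -0.304898738861084), (0.37504297494888306, 0.13264669477939606), 4.063541889190674)
top pocket (array([ 0.4381, -0.3147,  0.0411]), array([ 0.4381, -0.3145]), np.float64(0.013676004365509005))
scene tray ((0.5064603090286255, -0.30864855647087097), (0.258500337600708, 0.12063088268041611), 1.2016324996948242)
scene pocket (array([ 0.428 , -0.3132,  0.038 ]), array([ 0.4279, -0.3127]), np.float64(0.013851966082329387))
```

View pics/t3.png

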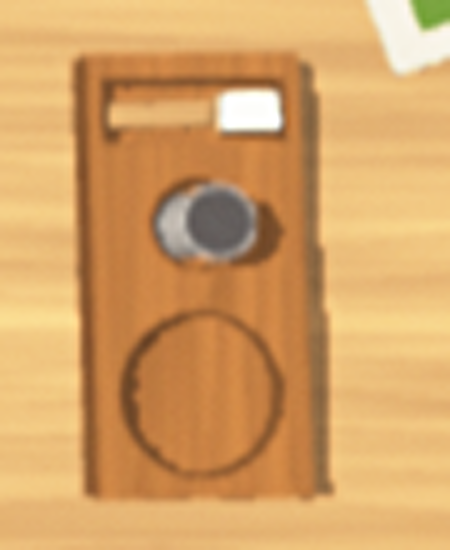

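Run:
```python
from h import *
np.set_printoptions(precision=4,suppress=True)
P={n:pickle.load(open(n+"0.pkl","rb")) for n in ("top","scene")}
t,s=P["top"],P["scene"]
print("pocket top crop",ray(t,(335+202/5,160+394/5),.035))
for n,p in P.items():
    X=cloud(p);W=X.copy()
    # pocket hole: pixels not on the tray top, connected around center
    c0=proj(p,[[.438,-.311,.035]])[0]
    m=((X[...,2]<.03)|np.isnan(X[...,2]))&(np.hypot(X[...,0]-.438,X[...,1]+.311)<.056)
    cs,_=cv2.findContours(m.astype(np.uint8),cv2.RETR_EXTERNAL,cv2.CHAIN_APPROX_NONE)
    cc=max(cs,key=len)[:,0].astype(float);Wc=np.array([ray(p,q,.035) for q in cc])[:,:2]
    f=least_squares(lambda a:np.hypot(Wc[:,0]-a[0],Wc[:,1]-a[1])-a[2],[.438,-.311,.045],loss="soft_l1",f_scale=.001).x;print(n,"pocket",f)
    m=(X[...,2]>.03)&(X[...,2]<.04)&(abs(X[...,0]-.506)<.135)&(abs(X[...,1]+.309)<.075)
    m=cv2.morphologyEx(m.astype(np.uint8),cv2.MORPH_OPEN,np.ones((3,3)))
    c=max(cv2.findContours(m,cv2.RETR_EXTERNAL,cv2.CHAIN_APPROX_NONE)[0],key=len)[:,0].astype(float)
    print(n,"tray",cv2.minAreaRect(np.array([ray(p,q,.035) for q in c])[:,:2].astype(np.float32)))
    C=p["color"].astype(int);o=(C[...,0]>180)&(C[...,1]<160)&(C[...,2]<70)&(X[...,2]>.12)&(X[...,2]<.14)
    nn,l,st,ce=cv2.connectedComponentsWithStats(o.astype(np.uint8))
    for k in range(1,nn):
        if st[k,4]>100: print(n,"orange",ray(p,ce[k],.13))
    for b in ("margarita","salt","pepper"):pass
    m=(X[...,2]>.09)&(X[...,2]<.17)&(X[...,0]>.3)&(X[...,0]<.85)&(abs(X[...,1])<.5)
    nn,l,st,ce=cv2.connectedComponentsWithStats(m.astype(np.uint8))
    for k in range(1,nn):
        if st[k,4]>60: print(n,"tall things",np.nanmin(X[l==k],0),np.nanmax(X[l==k],0),st[k,4])
```

```text
pocket top crop [ 0.437  -0.3117  0.035 ]
top pocket [ 0.4391 -0.3098  0.0439]
top tray ((0.49695801734924316, -0.3093518316745758), (0.2269064038991928, 0.12187615036964417), 0.9475042819976807)
top orange [0.9036 0.242  0.13  ]
top orange [0.6053 0.3326 0.13  ]
top orange [0.5073 0.444  0.13  ]
top orange [0.383  0.2171 0.13  ]
top orange [0.3654 0.3839 0.13  ]
top tall things [0.7063 0.0592 0.1328] [0.814  0.1673 0.1592] 1421
top tall things [ 0.7255 -0.2765  0.0903] [ 0.7757 -0.2263  0.166 ] 324
top tall things [ 0.6962 -0.1672  0.0902] [ 0.7304 -0.1331  0.1143] 150
top tall things [0.5324 0.0001 0.091 ] [0.6458 0.1053 0.1699] 865
top tall things [0.5775 0.3059 0.0903] [0.633  0.3642 0.1366] 463
top tall things [0.4785 0.4164 0.0902] [0.5358 0.4734 0.1367] 502
top tall things [0.4566 0.2943 0.0907] [0.5134 0.3513 0.1362] 463
top tall things [0.3562 0.1907 0.0904] [0.413  0.2468 0.1358] 449
top tall things [0.3373 0.3564 0.0913] [0.3947 0.4145 0.137 ] 498
scene pocket [ 0.441  -0.31    0.0425]
scene tray ((0.5074324011802673, -0.3084715008735657), (0.2547820806503296, 0.12056640535593033), 1.2762818336486816)
scene orange [0.3692 0.3866 0.13  ]
scene orange [0.3867 0.2201 0.13  ]
scene orange [0.5098 0.4467 0.13  ]
scene orange [0.6085 0.3359 0.13  ]
scene orange [0.9113 0.2421 0.13  ]
scene tall things [0.3395 0.3557 0.0904] [0.3998 0.4139 0.1355] 439
scene tall things [0.3556 0.1901 0.0901] [0.4161 0.2478 0.1358] 462
scene tall things [0.4786 0.4162 0.0901] [0.5389 0.4765 0.1341] 495
scene tall things [0.459  0.2936 0.09  ] [0.5162 0.352  0.1358] 494
scene tall things [0.5759 0.3052 0.0901] [0.6384 0.3633 0.1365] 560
scene tall things [0.5413 0.0003 0.0902] [0.6505 0.106  0.1696] 1262
scene tall things [0.7049 0.0594 0.1293] [0.8151 0.1683 0.1582] 1845
scene tall things [ 0.7001 -0.1689  0.0904] [ 0.734  -0.1331  0.115 ] 229
scene tall things [ 0.7336 -0.2763  0.0903] [ 0.7789 -0.2253  0.1648] 582
```

```bash
cat > g.py <<'E'
import sys; from station import monitor; import numpy as np
from scipy.spatial.transform import Rotation as Ro
o=monitor.get_obs();R=Ro.from_rotvec(o["tool_rot"]).as_matrix()
psi=np.degrees(np.arctan2(R[1,0],R[0,0]))
print("t",round(o["t"],2),"pos",o["tool_pos"].round(4),"psi",psi.round(2),"tilt",np.degrees(np.arccos(-R[2,2])).round(2),"F",o["contact_force"].round(1),"T",o["wrist_torque"].round(2),"open",round(o["opening"],4),"q",o["q"].round(2))
a=list(map(float,sys.argv[1:]))
for i in range(0,len(a),4):
    d=R.T@(np.array(a[i:i+3])-o["tool_pos"]);dp=np.radians((psi-a[i+3]+180)%360-180)
    print(a[i:i+4],"->",d.round(4),"roll",dp.round(3))
E
python3 g.py .591 .0534 .26 90 .591 .0534 .145 90
```

```text
t 0.9 pos [0.227  0.5823 0.2313] psi 68.7 tilt 0.0 F [-0.5 -0.2  0.3] T [-0.01 -0.02  0.01] open 0.0851 q [ 1.08  0.05  1.61  0.    1.48 -0.12]
[0.591, 0.0534, 0.26, 90.0] -> [-0.3605  0.5312 -0.0287] roll -0.372
[0.591, 0.0534, 0.145, 90.0] -> [-0.3605  0.5312  0.0863] roll -0.372
```

>>> step_arm(targets=[-0.02,0.03,-0.029,-0.05,-0.36,0.531,-0.029,-0.372,-0.36,0.531,-0.029,-0.372,-0.36,0.531,-0.029,-0.372,-0.36,0.531,-0.029,-0.372,-0.36,0.531,-0.029,-0.372,-0.36,0.531,-0.029,-0.372,-0.36,0.531,-0.029,-0.372,-0.36,0.531,-0.029,-0.372,-0.36,0.531,-0.029,-0.372,-0.36,0.531,-0.029,-0.372,-0.36,0.531,-0.029,-0.372], grip=0.0854)

```text
t: 1.9
tool_pos: [0.5043, 0.1793, 0.26]
tool_rot: [2.221, 2.221, 0.001]
contact_force: [0.9, 0.3, -1.0]
opening: 0.0851
```

```bash
python3 g.py .591 .0534 .26 90
```

```text
t 1.9 pos [0.5043 0.1793 0.26  ] psi 90.0 tilt 0.06 F [ 0.9  0.3 -1. ] T [0.03 0.01 0.02] open 0.0851 q [ 0.2  -0.18  1.79  0.    1.53 -1.37]
[0.591, 0.0534, 0.26, 90.0] -> [-0.1259  0.0867  0.    ] roll 0.0
```

>>> step_arm(targets=[-0.126,0.0867,0.0,0,-0.126,0.0867,0.0,0,-0.126,0.0867,0.0,0,-0.126,0.0867,0.0,0,-0.126,0.0867,0.0,0,-0.126,0.0867,0.0,0,-0.126,0.0867,0.02,0])

```text
t: 2.48
tool_pos: [0.5932, 0.0535, 0.2446]
tool_rot: [2.217, 2.217, 0.011]
contact_force: [0.1, 0.3, 0.6]
opening: 0.0856
```

```bash
python3 g.py .591 .0534 .145 90
python3 - <<'E'
from station import imaging
from h import *
for n in ("scene","top"):
    p=imaging.get_image(n);pickle.dump(p,open(n+"1.pkl","wb"))
    if n=="scene": crop(p,180,80,160,150,4,"pics/s3.png")
    else: crop(p,180,110,140,110,5,"pics/t4.png")
E
```

```text
t 2.48 pos [0.5932 0.0535 0.2446] psi 89.99 tilt 0.51 F [0.1 0.3 0.6] T [ 0.03 -0.02  0.  ] open 0.0856 q [-0.04 -0.03  1.67  0.    1.49 -1.61]
[0.591, 0.0534, 0.145, 90.0] -> [-0.0001 -0.0031  0.0996] roll -0.0
```

View pics/s3.png

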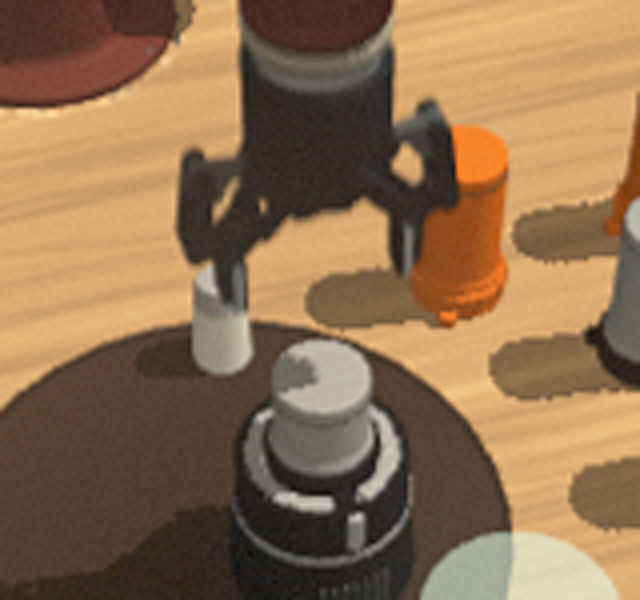

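View pics/t4.png

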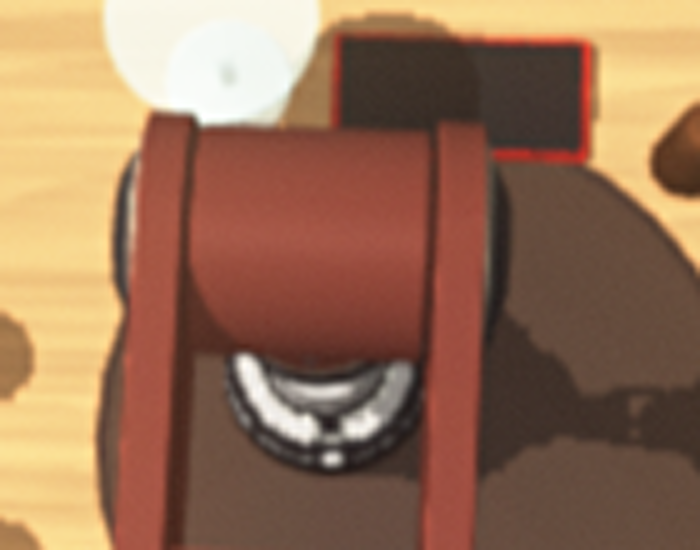

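>>> step_arm(targets=[0,-0.0028,0.02,0,0,-0.0028,0.05,0,0,-0.0028,0.08,0,0,-0.0028,0.1,0,0,-0.0028,0.106,0,0,-0.0028,0.107,0,0,-0.0028,0.107,0,0,-0.0028,0.107,0])

```text
t: 3.25
tool_pos: [0.587, 0.0548, 0.1325]
tool_rot: [-2.219, -2.223, 0.0]
contact_force: [0.3, -1.3, 0.3]
opening: 0.0856
```

```bash
python3 g.py .591 .0534 .138 90
python3 - <<'E'
from station import imaging
from h import *
for n in ("scene",):
    p=imaging.get_image(n);pickle.dump(p,open(n+"2.pkl","wb"))
    crop(p,180,80,160,150,4,"pics/s4.png")
E
```

```text
t 3.25 pos [0.587  0.0548 0.1325] psi 90.1 tilt 0.07 F [ 0.3 -1.3  0.3] T [-0.03 -0.02  0.03] open 0.0856 q [-0.03  0.05  1.79  0.    1.31 -1.61]
[0.591, 0.0534, 0.138, 90.0] -> [-0.0014  0.004  -0.0056] roll 0.002
```

View pics/s4.png

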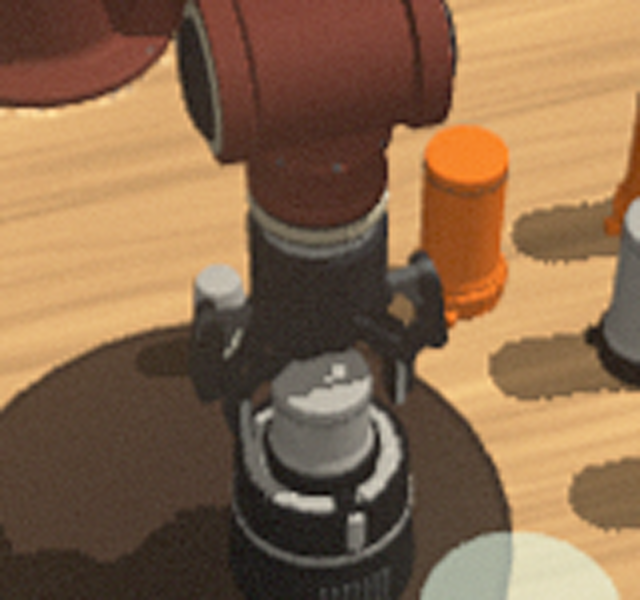

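>>> step_arm(targets=[-0.0014,0.004,-0.005,0,-0.0014,0.004,-0.005,0,-0.0014,0.004,-0.005,0,-0.0014,0.004,-0.005,0])

```text
t: 3.63
tool_pos: [0.5917, 0.0532, 0.1384]
tool_rot: [-2.22, -2.223, -0.002]
contact_force: [-0.7, 0.2, -0.6]
opening: 0.0857
```

>>> step_arm(targets=[0,0,0,0,0,0,0,0,0,0,0,0,0,0,0,0,0,0,0,0,0,0,0,0,0,0,0,0,0,0,0,0], grip=0.0, force=30)

```text
t: 4.3
tool_pos: [0.5917, 0.0534, 0.1386]
tool_rot: [-2.22, -2.223, -0.002]
contact_force: [-1.2, 3.1, 1.8]
opening: 0.0571
```

```bash
python3 g.py .591 .0534 .138 90
```

```text
t 4.3 pos [0.5917 0.0534 0.1386] psi 90.08 tilt 0.08 F [-1.2  3.1  1.8] T [ 0.32  0.18 -0.04] open 0.0571 q [-0.04  0.05  1.77  0.    1.32 -1.61]
[0.591, 0.0534, 0.138, 90.0] -> [ 0.     -0.0007  0.0006] roll 0.001
```

>>> step_arm(targets=[0,0,-0.008,0,0,0,-0.018,0,0,0,-0.032,0,0,0,-0.05,0,0,0,-0.07,0,0,0,-0.09,0,0,0,-0.1,0,0,0,-0.102,0,0,0,-0.102,0,0,0,-0.102,0])

```text
t: 5.13
tool_pos: [0.5911, 0.0532, 0.2396]
tool_rot: [-2.219, -2.222, -0.0]
contact_force: [-0.5, -0.4, -2.7]
opening: 0.0576
```

```bash
python3 g.py .44 -.31 .24 90
python3 - <<'E'
from station import imaging
from h import *
for n in ("scene","top"):
    p=imaging.get_image(n);pickle.dump(p,open(n+"3.pkl","wb"))
    if n=="scene": crop(p,180,80,160,150,4,"pics/s5.png")
    else: crop(p,180,110,140,110,5,"pics/t5.png")
E
```

```text
t 5.13 pos [0.5911 0.0532 0.2396] psi 90.08 tilt 0.08 F [-0.5 -0.4 -2.7] T [ 0.01 -0.01  0.05] open 0.0576 q [-0.04 -0.03  1.68  0.    1.49 -1.61]
[0.44, -0.31, 0.24, 90.0] -> [-0.363  -0.1516 -0.0007] roll 0.001
```

View pics/s5.png

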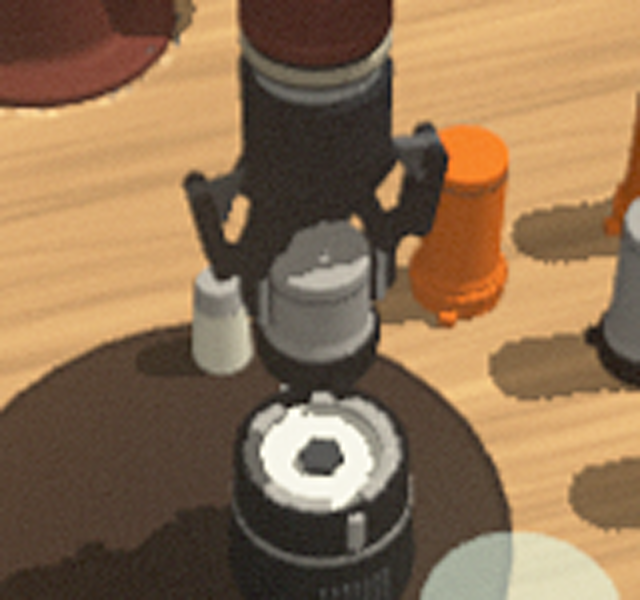

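>>> step_arm(targets=[-0.363,-0.1512,0,0,-0.363,-0.1512,0,0,-0.363,-0.1512,0,0,-0.363,-0.1512,0,0,-0.363,-0.1512,0,0,-0.363,-0.1512,0,0,-0.363,-0.1512,0,0,-0.363,-0.1512,0,0,-0.363,-0.1512,0,0,-0.363,-0.1512,0,0,-0.363,-0.1512,0,0,-0.363,-0.1512,0,0])

```text
t: 6.23
tool_pos: [0.4392, -0.3103, 0.2372]
tool_rot: [-2.219, -2.217, 0.001]
contact_force: [0.2, 0.8, -2.0]
opening: 0.0576
```

>>> step_arm(targets=[0,0,0,0,0,0,0,0,0,0,0,0])

```text
t: 6.48
tool_pos: [0.4396, -0.3091, 0.2368]
tool_rot: [-2.216, -2.218, 0.0]
contact_force: [0.3, -0.4, -2.3]
opening: 0.0575
```

```bash
python3 g.py .4405 -.31 .08 90 .4405 -.31 .0466 90
```

```text
t 6.48 pos [ 0.4396 -0.3091  0.2368] psi 90.05 tilt 0.34 F [ 0.3 -0.4 -2.3] T [-0.04  0.01 -0.01] open 0.0575 q [-0.75 -0.16  1.81 -0.    1.5  -2.32]
[0.4405, -0.31, 0.08, 90.0] -> [-0.0015  0.0016  0.1567] roll 0.001
[0.4405, -0.31, 0.0466, 90.0] -> [-0.0016  0.0018  0.1901] roll 0.001
```

>>> step_arm(targets=[-0.001,0.001,0.03,0,-0.001,0.0015,0.06,0,-0.001,0.0015,0.09,0,-0.0015,0.0015,0.115,0,-0.0015,0.0015,0.135,0,-0.0015,0.0015,0.145,0,-0.0015,0.0015,0.145,0,-0.0015,0.0015,0.145,0,-0.0015,0.0015,0.145,0])

```text
t: 7.23
tool_pos: [0.4417, -0.3107, 0.0937]
tool_rot: [-2.218, -2.221, 0.0]
contact_force: [-0.3, -0.2, -1.8]
opening: 0.0574
```

```bash
python3 g.py .4405 -.31 .07 90 .4405 -.31 .0466 90
python3 - <<'E'
from station import imaging
from h import *
for n in ("scene","top"):
    p=imaging.get_image(n);pickle.dump(p,open(n+"4.pkl","wb"))
    if n=="scene": crop(p,60,130,130,120,5,"pics/s6.png")
    else: crop(p,320,140,120,130,5,"pics/t6.png")
E
```

```text
t 7.23 pos [ 0.4417 -0.3107  0.0937] psi 90.09 tilt 0.15 F [-0.3 -0.2 -1.8] T [-0.    0.02 -0.02] open 0.0574 q [-0.75 -0.02  1.93  0.    1.24 -2.32]
[0.4405, -0.31, 0.07, 90.0] -> [ 0.0007 -0.0011  0.0237] roll 0.002
[0.4405, -0.31, 0.0466, 90.0] -> [ 0.0006 -0.0011  0.0471] roll 0.002
```

View pics/s6.png

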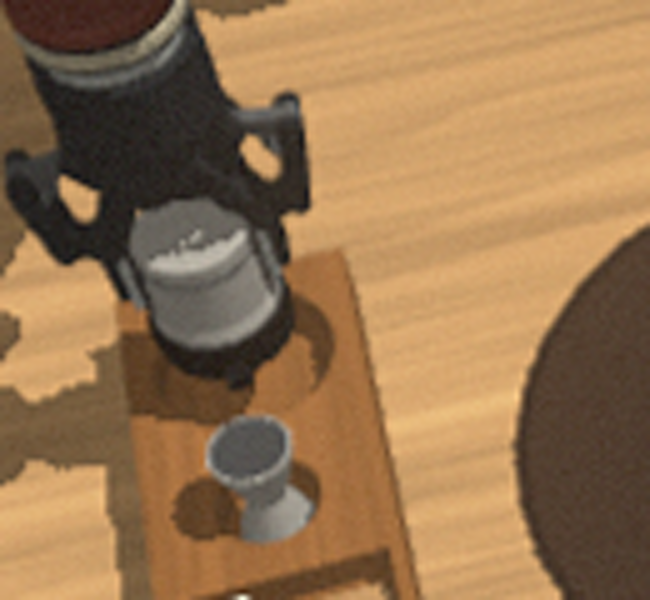

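View pics/t6.png

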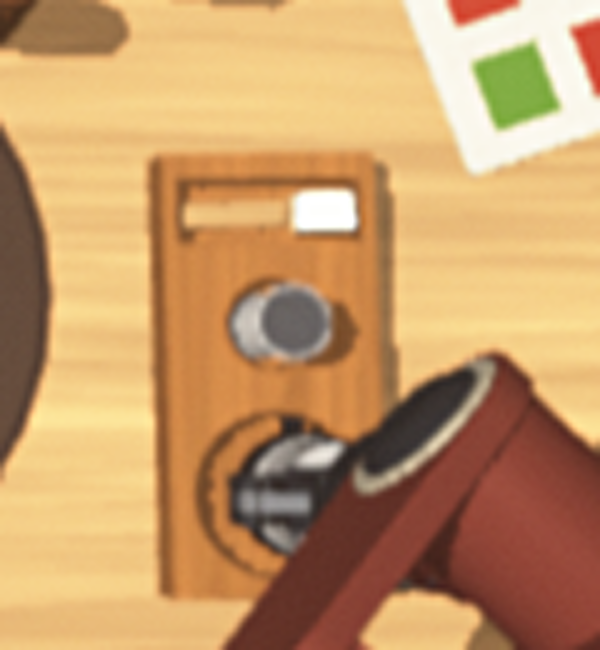

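>>> step_arm(targets=[0.0005,-0.001,0.008,0,0.0005,-0.001,0.016,0,0.0005,-0.001,0.024,0,0.0005,-0.001,0.031,0,0.0005,-0.001,0.037,0,0.0005,-0.001,0.041,0,0.0005,-0.001,0.041,0,0.0005,-0.001,0.041,0])

```text
t: 8.0
tool_pos: [0.4404, -0.3103, 0.0525]
tool_rot: [-2.218, -2.221, 0.0]
contact_force: [-0.0, 0.4, -2.7]
opening: 0.0576
```

```bash
python3 g.py .4405 -.31 .0466 90
```

```text
t 8.0 pos [ 0.4404 -0.3103  0.0525] psi 90.06 tilt 0.17 F [-0.   0.4 -2.7] T [-0.   -0.   -0.01] open 0.0576 q [-0.75  0.03  1.95  0.    1.16 -2.32]
[0.4405, -0.31, 0.0466, 90.0] -> [0.0002 0.0001 0.0059] roll 0.001
```

>>> step_arm(targets=[0,0,0.002,0,0,0,0.004,0,0,0,0.0055,0,0,0,0.0062,0,0,0,0.0062,0,0,0,0.0062,0])

```text
t: 8.5
tool_pos: [0.4405, -0.3104, 0.0468]
tool_rot: [-2.218, -2.221, 0.0]
contact_force: [-1.5, 1.4, 0.7]
opening: 0.0573
```

```bash
python3 g.py .4405 -.31 .0466 90
```

```text
t 8.5 pos [ 0.4405 -0.3104  0.0468] psi 90.07 tilt 0.16 F [-1.5  1.4  0.7] T [0.17 0.25 0.06] open 0.0573 q [-0.75  0.04  1.95 -0.    1.15 -2.32]
[0.4405, -0.31, 0.0466, 90.0] -> [ 0.0004 -0.      0.0002] roll 0.001
```

>>> step_arm(targets=[0,0,0.0006,0,0,0,0.0006,0])

```text
t: 8.67
tool_pos: [0.4405, -0.3104, 0.0467]
tool_rot: [-2.218, -2.221, 0.0]
contact_force: [-2.5, 1.5, 4.8]
opening: 0.0577
```

>>> step_arm(targets=[0,0,0,0,0,0,0,0,0,0,0,0,0,0,0,0,0,0,0,0,0,0,0,0], grip=0.0854)

```text
t: 9.17
tool_pos: [0.4405, -0.3104, 0.0466]
tool_rot: [-2.218, -2.221, 0.0]
contact_force: [-0.0, -0.2, 0.8]
opening: 0.0852
```

>>> step_arm(targets=[0,0,0,0,0,0,0,0,0,0,-0.01,0,0,0,-0.03,0,0,0,-0.06,0,0,0,-0.1,0,0,0,-0.14,0,0,0,-0.17,0,0,0,-0.18,0,0,0,-0.18,0,0,0,-0.18,0,0,0,-0.18,0])

```text
t: 10.17
tool_pos: [0.4401, -0.3099, 0.2242]
tool_rot: [-2.215, -2.218, 0.0]
contact_force: [-0.3, -0.2, -0.6]
opening: 0.0855
```

```bash
python3 g.py .487 .322 .23 116
python3 - <<'E'
from station import imaging
from h import *
for n in ("scene","top"):
    p=imaging.get_image(n);pickle.dump(p,open(n+"5.pkl","wb"))
    if n=="scene": crop(p,60,130,130,120,5,"pics/s7.png")
    else: crop(p,320,140,120,130,5,"pics/t7.png")
E
```

```text
t 10.17 pos [ 0.4401 -0.3099  0.2242] psi 90.07 tilt 0.39 F [-0.3 -0.2 -0.6] T [-0.02 -0.01 -0.01] open 0.0855 q [-0.75 -0.15  1.82 -0.    1.48 -2.32]
[0.487, 0.322, 0.23, 116.0] -> [ 0.6319  0.0477 -0.0031] roll -0.453
```

View pics/s7.png

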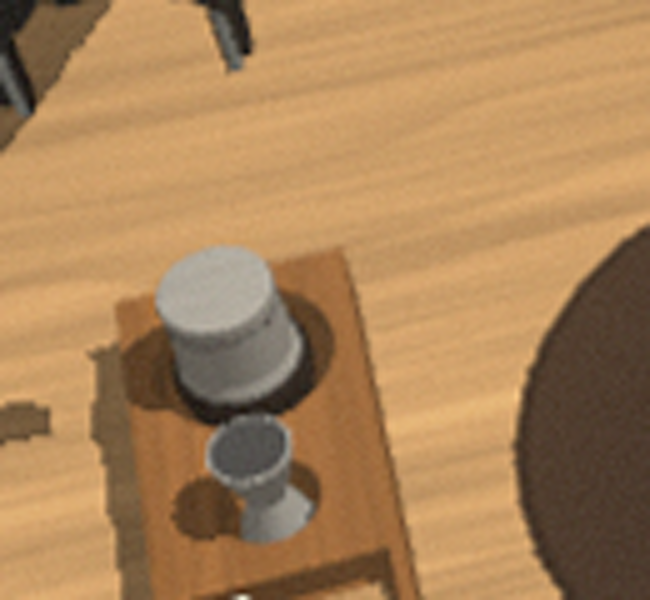

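>>> step_arm(targets=[0.03,0.0,-0.003,-0.05,0.63,0.0477,-0.003,-0.453,0.63,0.0477,-0.003,-0.453,0.63,0.0477,-0.003,-0.453,0.63,0.0477,-0.003,-0.453,0.63,0.0477,-0.003,-0.453,0.63,0.0477,-0.003,-0.453,0.63,0.0477,-0.003,-0.453,0.63,0.0477,-0.003,-0.453,0.63,0.0477,-0.003,-0.453,0.63,0.0477,-0.003,-0.453,0.63,0.0477,-0.003,-0.453])

```text
t: 11.27
tool_pos: [0.4745, 0.1791, 0.2272]
tool_rot: [-1.659, -2.657, 0.001]
contact_force: [0.9, -0.4, -0.3]
opening: 0.0854
```

```bash
python3 g.py .4866 .3222 .23 116
python3 - <<'E'
from h import *
t=pickle.load(open("top5.pkl","rb"));s=pickle.load(open("scene5.pkl","rb"))
crop(t,210,140,70,80,9,"pics/t8.png");crop(s,230,170,64,64,9,"pics/s8.png")
np.set_printoptions(precision=4,suppress=True)
for n,p in (("top",t),("scene",s)):
    X=cloud(p)
    m=(np.hypot(X[...,0]-.59,X[...,1]-.053)<.06)&(abs(X[...,2]-.115)<.006)
    c=max(cv2.findContours(m.astype(np.uint8),cv2.RETR_EXTERNAL,cv2.CHAIN_APPROX_NONE)[0],key=len)[:,0].astype(float)
    W=np.array([ray(p,q,.115) for q in c])[:,:2]
    print(n,least_squares(lambda a:np.hypot(W[:,0]-a[0],W[:,1]-a[1])-a[2],[.59,.053,.05],loss="soft_l1",f_scale=.001).x)
E
```

```text
t 11.27 pos [0.4745 0.1791 0.2272] psi 116.04 tilt 0.54 F [ 0.9 -0.4 -0.3] T [-0.01  0.02  0.04] open 0.0854 q [ 0.21 -0.23  1.88  0.01  1.49 -1.82]
[0.4866, 0.3222, 0.23, 116.0] -> [ 0.1233  0.0736 -0.0023] roll 0.001
top [0.59   0.0533 0.0521]
scene [0.5917 0.0536 0.0535]
```

View pics/t8.png

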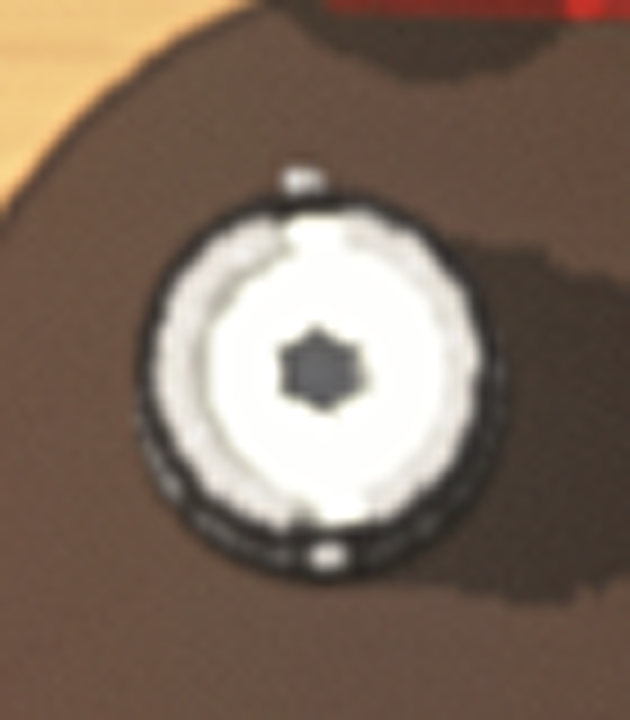

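View pics/s8.png

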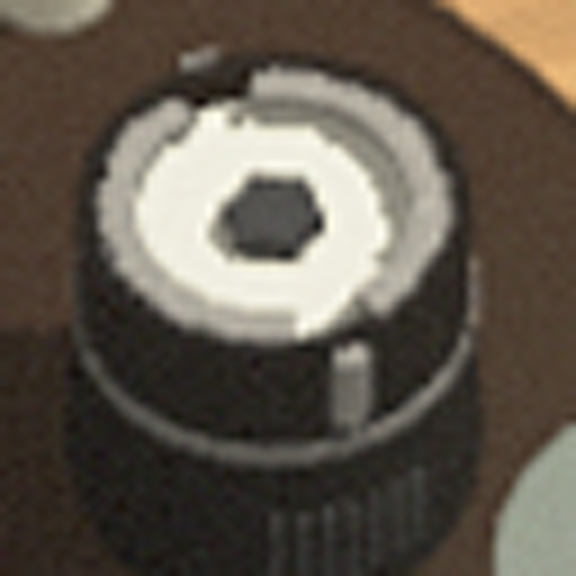

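Run:
```python
from h import *
t=pickle.load(open("top5.pkl","rb"));s=pickle.load(open("scene5.pkl","rb"))
def an(p,a,b,z):
    A,B=ray(p,a,z),ray(p,b,z);print(A,B,(A+B)/2,np.degrees(np.arctan2(*(A-B)[[1,0]])),np.linalg.norm(A-B))
an(t,(210+302/9,140+180/9),(210+328/9,140+555/9),.11)
an(s,(230+350/9,170+350/9),(230+200/9,170+57/9),.11)
# slots in scene: dark gaps/notch centres in lip
an(s,(230+335/9,170+318/9),(230+215/9,170+95/9),.112)
```

```text
[0.64359158 0.05717836 0.11      ] [0.53341265 0.04823481 0.11      ] [0.58850211 0.05270658 0.11      ] 4.640694580037425 0.11054132603779358
[0.64216448 0.06044261 0.11      ] [0.53332942 0.05197692 0.11      ] [0.58774695 0.05620977 0.11      ] 4.447772513124535 0.10916381404258156
[0.63240882 0.05942565 0.112     ] [0.54940255 0.05149624 0.112     ] [0.59090568 0.05546095 0.112     ] 5.456787306378215 0.08338414750956916
```

>>> step_arm(targets=[0.1233,0.0736,-0.0023,0,0.1233,0.0736,-0.0023,0,0.1233,0.0736,-0.0023,0,0.1233,0.0736,-0.0023,0,0.1233,0.0736,-0.0023,0,0.1233,0.0736,-0.0023,0,0.1233,0.0736,-0.0023,0])

```text
t: 11.85
tool_pos: [0.486, 0.3214, 0.2284]
tool_rot: [-1.658, -2.656, 0.005]
contact_force: [-0.2, 0.8, 0.2]
opening: 0.0854
```

```bash
python3 g.py .4866 .3222 .085 116
```

```text
t 11.85 pos [0.486  0.3214 0.2284] psi 116.03 tilt 0.64 F [-0.2  0.8  0.2] T [ 0.02 -0.01  0.07] open 0.0854 q [ 0.45 -0.04  1.71  0.01  1.48 -1.57]
[0.4866, 0.3222, 0.085, 116.0] -> [-0.0006  0.0021  0.1434] roll 0.0
```

>>> step_arm(targets=[-0.0006,0.0015,0.0,0,-0.0006,0.0015,0.02,0,-0.0006,0.002,0.05,0,-0.0006,0.002,0.08,0,-0.0006,0.002,0.105,0,-0.0006,0.002,0.125,0,-0.0006,0.002,0.138,0,-0.0006,0.002,0.138,0,-0.0006,0.002,0.138,0,-0.0006,0.002,0.138,0])

```text
t: 12.68
tool_pos: [0.4878, 0.3222, 0.0922]
tool_rot: [-1.66, -2.656, 0.001]
contact_force: [-0.7, -1.1, 0.9]
opening: 0.0855
```

```bash
python3 g.py .4866 .3222 .085 116;  python3 - <<'E'
from station import imaging
from h import *
for n in ("scene",):
    p=imaging.get_image(n);pickle.dump(p,open(n+"6.pkl","wb"))
    crop(p,280,60,130,140,5,"pics/s9.png")
E
```

```text
t 12.68 pos [0.4878 0.3222 0.0922] psi 115.99 tilt 0.53 F [-0.7 -1.1  0.9] T [-0.03  0.03  0.03] open 0.0855 q [ 0.45  0.09  1.82  0.01  1.24 -1.57]
[0.4866, 0.3222, 0.085, 116.0] -> [ 0.0005 -0.001   0.0072] roll -0.0
```

View pics/s9.png

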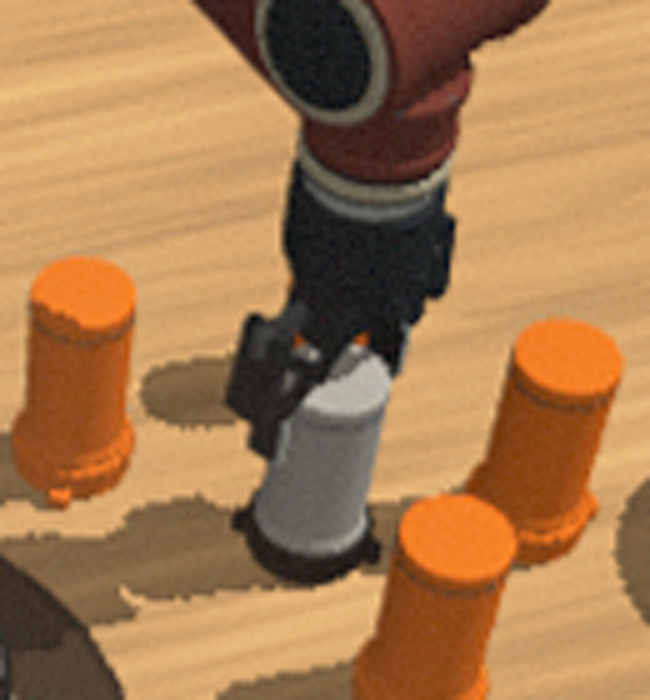

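>>> step_arm(targets=[0.0005,-0.001,0.004,0,0.0005,-0.001,0.0072,0,0.0005,-0.001,0.0072,0,0.0005,-0.001,0.0072,0])

```text
t: 13.07
tool_pos: [0.4867, 0.3225, 0.0855]
tool_rot: [-1.66, -2.657, 0.0]
contact_force: [0.6, 0.2, 0.6]
opening: 0.0853
```

>>> step_arm(targets=[0,0,0,0,0,0,0,0,0,0,0,0,0,0,0,0,0,0,0,0,0,0,0,0,0,0,0,0,0,0,0,0,0,0,0,0,0,0,0,0], grip=0.0, force=80)

```text
t: 13.9
tool_pos: [0.487, 0.323, 0.0861]
tool_rot: [-1.66, -2.657, -0.002]
contact_force: [-2.0, 2.8, 5.0]
opening: 0.0567
```

```bash
python3 g.py .4866 .3222 .085 116
```

```text
t 13.9 pos [0.487  0.323  0.0861] psi 116.01 tilt 0.51 F [-2.   2.8  5. ] T [0.71 0.32 0.03] open 0.0567 q [ 0.45  0.09  1.83  0.01  1.23 -1.57]
[0.4866, 0.3222, 0.085, 116.0] -> [-0.0006 -0.0007  0.0011] roll 0.0
```

>>> step_arm(targets=[0,0,-0.005,0,0,0,-0.015,0,0,0,-0.035,0,0,0,-0.06,0,0,0,-0.09,0,0,0,-0.12,0,0,0,-0.15,0,0,0,-0.17,0,0,0,-0.18,0,0,0,-0.18,0,0,0,-0.18,0,0,0,-0.18,0])

```text
t: 14.9
tool_pos: [0.4872, 0.3213, 0.2632]
tool_rot: [-1.659, -2.655, 0.005]
contact_force: [-1.4, 0.2, -3.8]
opening: 0.0568
```

```bash
python3 g.py .5908 .0538 .27 68;  python3 - <<'E'
from station import imaging
from h import *
for n in ("scene","top"):
    p=imaging.get_image(n);pickle.dump(p,open(n+"7.pkl","wb"))
    if n=="scene": crop(p,280,20,130,140,5,"pics/s10.png")
    else: crop(p,60,140,150,120,5,"pics/t10.png")
E
```

```text
t 14.9 pos [0.4872 0.3213 0.2632] psi 116.0 tilt 0.65 F [-1.4  0.2 -3.8] T [-0.03 -0.01  0.01] open 0.0568 q [ 0.45 -0.06  1.67  0.01  1.54 -1.57]
[0.5908, 0.0538, 0.27, 68.0] -> [-0.2858 -0.0242 -0.0088] roll 0.838
```

View pics/s10.png

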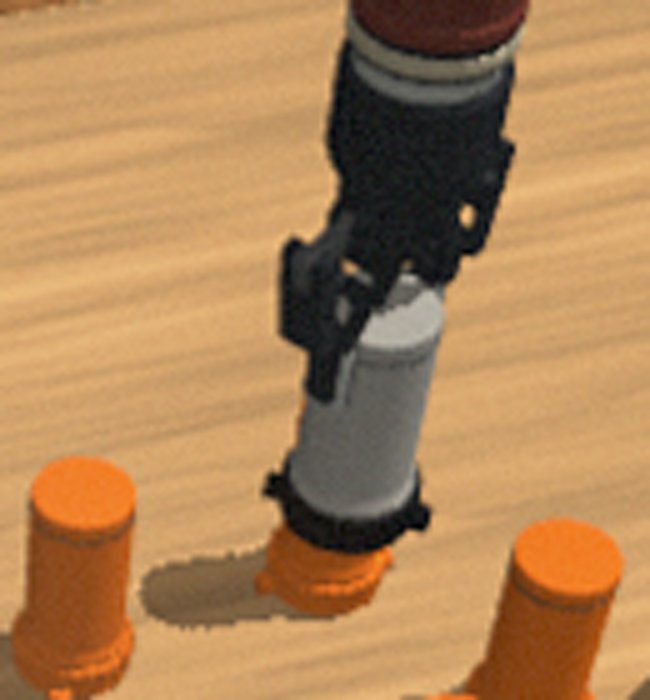

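View pics/t10.png

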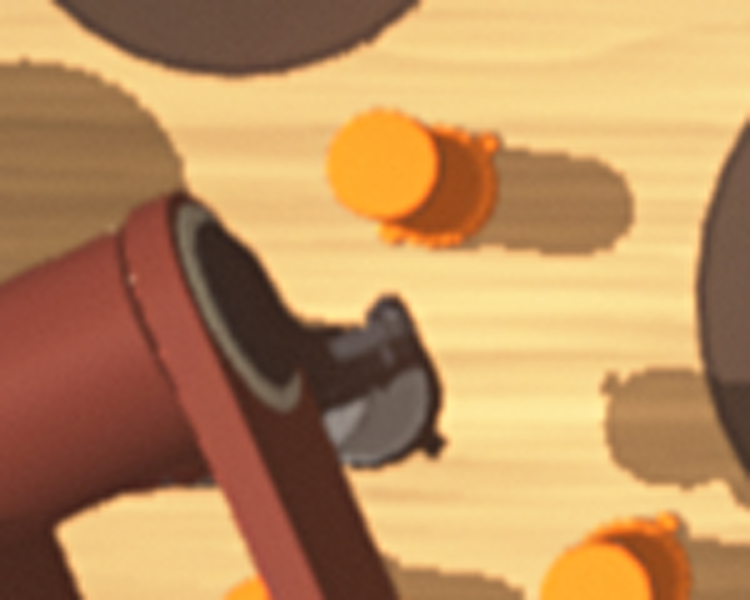

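```bash
cat > yaw.py <<'E'
from h import *
from scipy.optimize import minimize
K=8
def sil(p,par,off,sh):
    x,y,z,yaw=par;c,s=np.cos(yaw),np.sin(yaw);img=np.zeros((sh[0]*K,sh[1]*K),np.uint8)
    def add(P,val=1):
        u=(proj(p,P)-off+.5)*K;h=cv2.convexHull(u.astype(np.float32));cv2.fillConvexPoly(img,np.round(h*16).astype(np.int32),val,shift=4)
    a=np.linspace(0,2*np.pi,60)
    cyl=lambda r,z0,z1:np.vstack([np.c_[x+r*np.cos(a),y+r*np.sin(a),a*0+z+q] for q in (z0,z1)])
    add(cyl(.034,0,.022))
    for sg in (1,-1):
        B=np.array([[sg*r,w,h] for r in (.03,.0425) for w in (-.006,.006) for h in (0,.01)])
        add(np.c_[x+c*B[:,0]-s*B[:,1],y+s*B[:,0]+c*B[:,1],z+B[:,2]])
    add(cyl(.029,.024,.06))
    return cv2.resize(img.astype(np.float32),(sh[1],sh[0]),interpolation=cv2.INTER_AREA)
def fit(p,par0,bgmask,u0,v0,w,h,fixz=True):
    """bgmask: float foreground image crop; rows used only those around cap"""
    off=np.array([u0,v0]);fg=bgmask[v0:v0+h,u0:u0+w]
    best=None
    def cost(q): return ((sil(p,[q[0],q[1],par0[2],q[2]],off,fg.shape)-fg)**2).sum()
    res=[]
    for y0 in np.radians(np.arange(-12,13,6))+par0[3]:
        r=minimize(cost,[par0[0],par0[1],y0],method="Nelder-Mead",options=dict(initial_simplex=[[par0[0],par0[1],y0],[par0[0]+.003,par0[1],y0],[par0[0],par0[1]+.003,y0],[par0[0],par0[1],y0+.1]],xatol=1e-4,fatol=1e-3))
        res.append((r.fun,r.x[0],r.x[1],np.degrees(r.x[2])))
    return sorted(res)
E
python3 - <<'E'
from yaw import *
np.set_printoptions(precision=4,suppress=True)
# initial scene/top on table
p=pickle.load(open("scene0.pkl","rb"));C=p["color"].astype(int)
fgf=lambda p:np.clip((140-(p["color"].astype(float)[...,0]-0))/60,0,1)
# foreground = low red-blue chroma or dark
def fg(p):
    c=p["color"].astype(float);chroma=c[...,0]-c[...,2];return 1-np.clip((chroma-15)/45,0,1)
for nm,par,(u0,v0,w,h) in (("scene0",(.487,.3222,0,np.radians(53)),(325,155,35,24)),("scene7",(.4872,.3213,.177,np.radians(53)),(328,108,44,26)),("top0",(.4866,.3222,0,np.radians(53)),(148,205,20,30))):
    p=pickle.load(open(nm+".pkl","rb"));g=fg(p)
    cv2.imwrite(f"pics/fg_{nm}.png",cv2.resize((g*255).astype(np.uint8)[v0:v0+h,u0:u0+w],None,fx=10,fy=10,interpolation=0))
    r=fit(p,par,g,u0,v0,w,h);print(nm,np.array(r[:3]))
E
python3 - <<'E'
import cv2,numpy as np
a=[cv2.imread(f"pics/fg_{n}.png") for n in ("scene0","scene7")]
w=max(i.shape[1] for i in a);cv2.imwrite("pics/fg.png",np.vstack([np.pad(i,((0,10),(0,w-i.shape[1]),(0,0))) for i in a]))
E
```

```text
scene0 [[10.2578  0.4839  0.3254 53.2219]
 [10.2959  0.4839  0.3253 53.3958]
 [10.3391  0.4837  0.3253 54.2747]]
scene7 [[15.1598  0.483   0.324  54.1343]
 [15.1983  0.483   0.324  53.899 ]
 [15.2422  0.4831  0.3239 53.8366]]
top0 [[13.1921  0.4835  0.3282 59.518 ]
 [13.2001  0.4835  0.3282 59.5058]
 [13.2285  0.4835  0.3283 59.5769]]
```

View pics/fg.png

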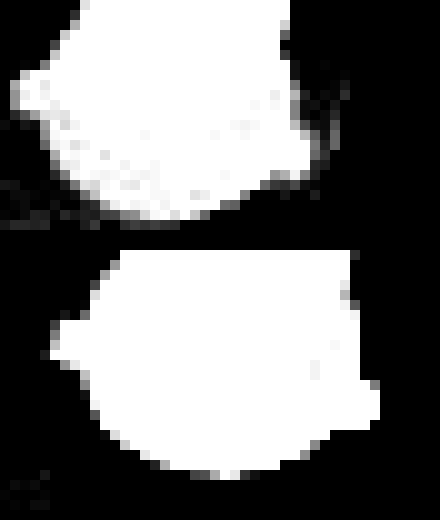

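>>> step_arm(targets=[0,0,0,0,0,0,0,0])

```text
t: 15.17
tool_pos: [0.4865, 0.321, 0.2611]
tool_rot: [-1.658, -2.653, 0.009]
contact_force: [0.0, -0.4, -3.5]
opening: 0.0568
```

```bash
python3 g.py .591 .054 .27 67
```

```text
t 15.17 pos [0.4865 0.321  0.2611] psi 116.0 tilt 0.82 F [ 0.  -0.4 -3.5] T [-0.01  0.01 -0.04] open 0.0568 q [ 0.45 -0.06  1.67  0.01  1.54 -1.57]
[0.591, 0.054, 0.27, 67.0] -> [-0.2858 -0.0233 -0.0109] roll 0.855
```

>>> step_arm(targets=[-0.03,-0.003,-0.011,0.08,-0.06,-0.006,-0.011,0.18,-0.095,-0.008,-0.011,0.29,-0.13,-0.011,-0.011,0.4,-0.165,-0.013,-0.011,0.51,-0.2,-0.016,-0.011,0.62,-0.235,-0.019,-0.011,0.72,-0.265,-0.022,-0.011,0.8,-0.28,-0.023,-0.011,0.845,-0.2858,-0.0233,-0.011,0.855,-0.2858,-0.0233,-0.011,0.855,-0.2858,-0.0233,-0.011,0.855])

```text
t: 16.17
tool_pos: [0.5907, 0.0549, 0.2698]
tool_rot: [-2.609, -1.73, 0.017]
contact_force: [0.1, 0.8, -2.8]
opening: 0.0565
```

```bash
python3 g.py .591 .054 .22 67;  python3 - <<'E'
from station import imaging
from h import *
for n in ("scene","top"):
    p=imaging.get_image(n);pickle.dump(p,open(n+"8.pkl","wb"))
    if n=="scene": crop(p,180,80,160,150,5,"pics/s11.png")
    else: crop(p,180,110,140,110,5,"pics/t11.png")
E
python3 g.py .591 .054 .22 67
```

```text
t 16.17 pos [0.5907 0.0549 0.2698] psi 67.1 tilt 0.87 F [ 0.1  0.8 -2.8] T [ 0.02 -0.03  0.02] open 0.0565 q [-0.03 -0.03  1.63  0.    1.55 -1.21]
[0.591, 0.054, 0.22, 67.0] -> [-0.0005  0.0014  0.0498] roll 0.002
t 16.27 pos [0.5906 0.0554 0.2701] psi 67.16 tilt 0.84 F [-0.5  0.2 -3.1] T [-0.05  0.    0.01] open 0.0565 q [-0.03 -0.03  1.64  0.    1.55 -1.2 ]
[0.591, 0.054, 0.22, 67.0] -> [-0.001   0.0017  0.0501] roll 0.003
```

View pics/s11.png

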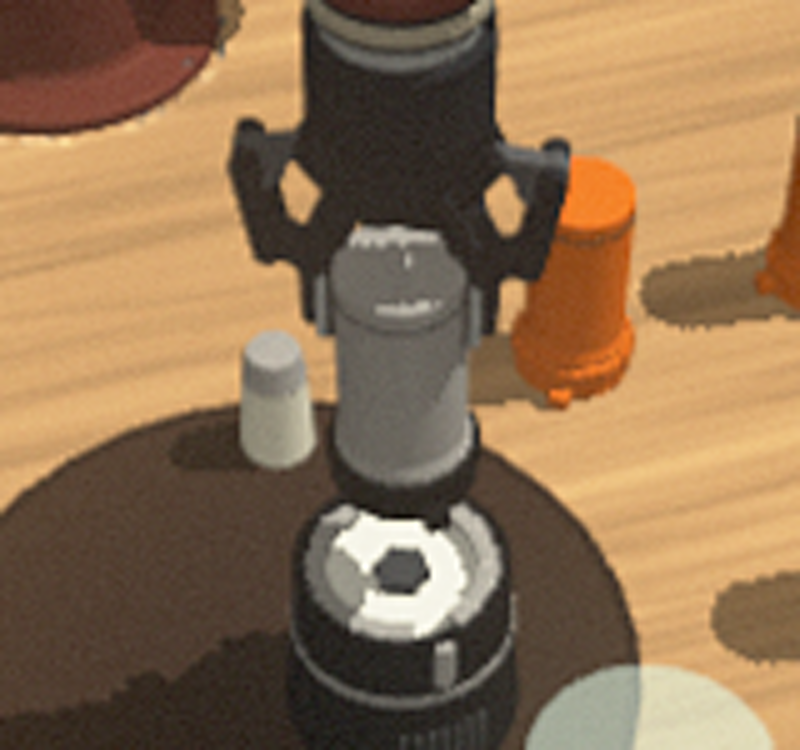

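View pics/t11.png

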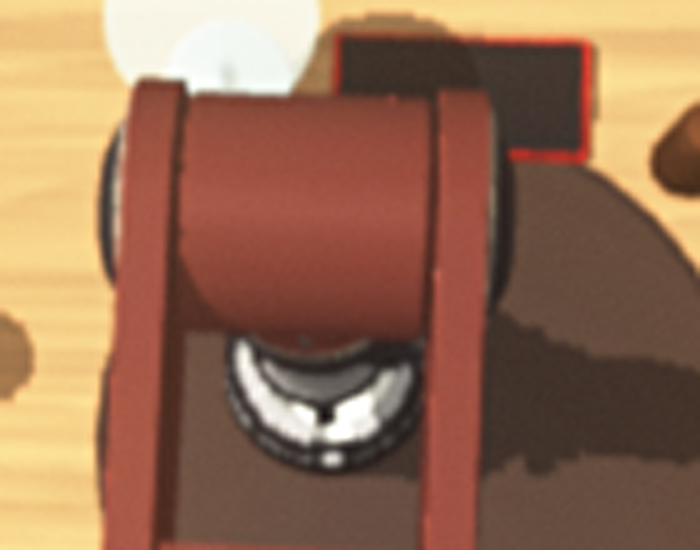

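Run:
```python
from h import *
from station import monitor
from scipy.spatial.transform import Rotation as Ro
np.set_printoptions(precision=4,suppress=True)
o=monitor.get_obs();R=Ro.from_rotvec(o["tool_rot"]).as_matrix();u=o["tool_pos"]+R[:,2]*.0861;print("toolz",R[:,2],"underside",u)
t=pickle.load(open("top8.pkl","rb"));s=pickle.load(open("scene8.pkl","rb"))
z=u[2]+.005
a=ray(t,(180+325/5,110+413/5),z);print("top lug",a,np.degrees(np.arctan2(*(u-a)[[1,0]])))
a=ray(s,(180+438/5,80+519/5),z);print("scene lug",a,np.degrees(np.arctan2(*(a-u)[[1,0]])))
```

```text
toolz [-0.0144  0.0023 -0.9999] underside [0.5893 0.0556 0.184 ]
top lug [0.5522 0.0512 0.189 ] 6.87329572900992
scene lug [0.6308 0.0602 0.189 ] 6.212782434827944
```

```bash
python3 g.py .592 .0536 .213 66.2
```

```text
t 16.27 pos [0.5906 0.0554 0.2701] psi 67.16 tilt 0.84 F [-0.5  0.2 -3.1] T [-0.05  0.    0.01] open 0.0565 q [-0.03 -0.03  1.64  0.    1.55 -1.2 ]
[0.592, 0.0536, 0.213, 66.2] -> [-0.0009  0.0029  0.057 ] roll 0.017
```

>>> step_arm(targets=[-0.0009,0.0029,0.005,0.017,-0.0009,0.0029,0.015,0.017,-0.0009,0.0029,0.03,0.017,-0.0009,0.0029,0.045,0.017,-0.0009,0.0029,0.053,0.017,-0.0009,0.0029,0.056,0.017,-0.0009,0.0029,0.056,0.017,-0.0009,0.0029,0.056,0.017,-0.0009,0.0029,0.056,0.017])

```text
t: 17.02
tool_pos: [0.5927, 0.0537, 0.2153]
tool_rot: [-2.625, -1.711, 0.014]
contact_force: [0.1, -0.4, -3.3]
opening: 0.0563
```

```bash
python3 - <<'E'
from station import imaging
from h import *
for n in ("scene","top"):
    p=imaging.get_image(n);pickle.dump(p,open(n+"9.pkl","wb"))
    if n=="scene": crop(p,220,130,90,90,8,"pics/s12.png")
    else: crop(p,210,150,70,60,9,"pics/t12.png")
E
python3 g.py .592 .0536 .20 66.2
```

```text
t 17.12 pos [0.5927 0.0536 0.2153] psi 66.19 tilt 0.72 F [-0.6 -0.3 -3.4] T [ 0.02 -0.03  0.06] open 0.0566 q [-0.04  0.    1.69  0.    1.46 -1.19]
[0.592, 0.0536, 0.2, 66.2] -> [-0.0002 -0.0005  0.0153] roll -0.0
```

View pics/s12.png

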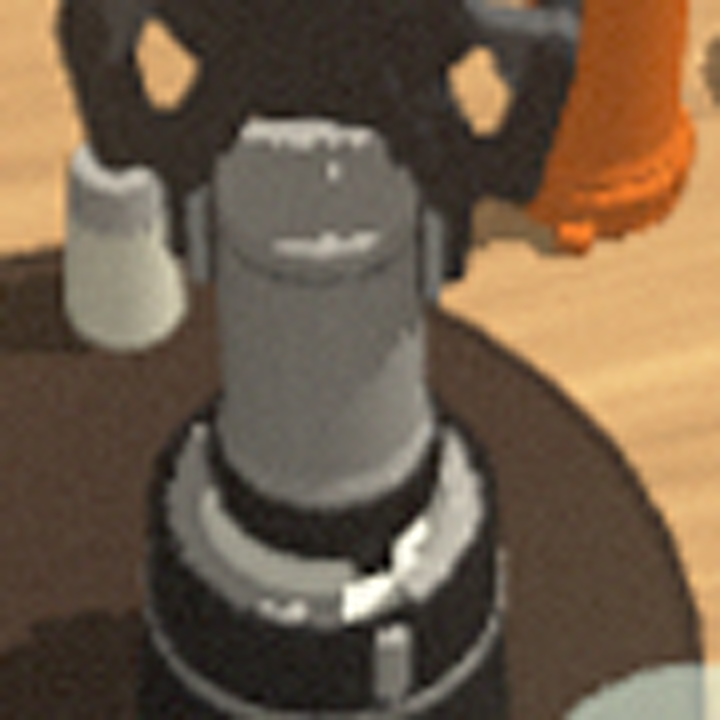

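View pics/t12.png

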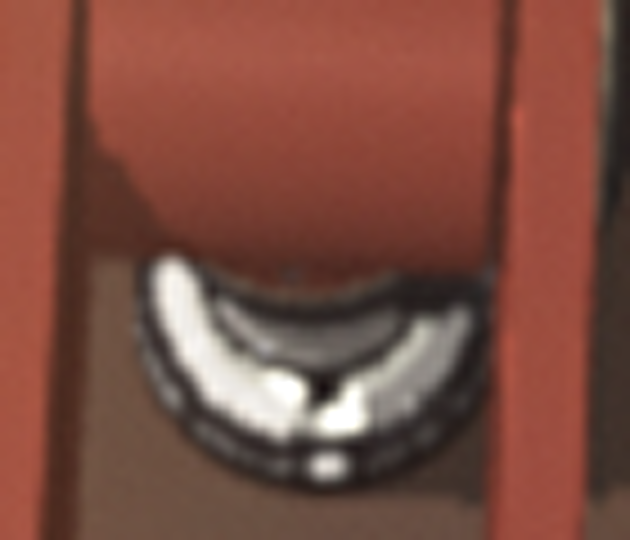

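>>> step_arm(targets=[-0.0002,-0.0005,0.003,0,-0.0002,-0.0005,0.006,0,-0.0002,-0.0005,0.009,0,-0.0002,-0.0005,0.012,0,-0.0002,-0.0005,0.014,0,-0.0002,-0.0005,0.016,0,-0.0002,-0.0005,0.016,0,-0.0002,-0.0005,0.016,0])

```text
t: 17.78
tool_pos: [0.5919, 0.0537, 0.1991]
tool_rot: [-2.625, -1.71, 0.015]
contact_force: [0.7, 0.5, -3.4]
opening: 0.0567
```

```bash
python3 g.py .592 .0536 .19 66.2
```

```text
t 17.78 pos [0.5919 0.0537 0.1991] psi 66.19 tilt 0.74 F [ 0.7  0.5 -3.4] T [-0.04 -0.04 -0.04] open 0.0567 q [-0.04  0.01  1.71  0.    1.43 -1.19]
[0.592, 0.0536, 0.19, 66.2] -> [0.     0.0003 0.0091] roll -0.0
```

>>> step_arm(targets=[0,0,0.002,0,0,0,0.004,0,0,0,0.006,0,0,0,0.0075,0,0,0,0.0075,0,0,0,0.0075,0])

```text
t: 18.28
tool_pos: [0.5918, 0.0537, 0.1915]
tool_rot: [-2.625, -1.711, 0.015]
contact_force: [-0.3, 0.5, -3.1]
opening: 0.0567
```

```bash
python3 g.py .592 .0536 .19 66.2
```

```text
t 18.28 pos [0.5918 0.0537 0.1915] psi 66.19 tilt 0.74 F [-0.3  0.5 -3.1] T [-0.04 -0.02 -0.01] open 0.0567 q [-0.04  0.02  1.72  0.    1.42 -1.19]
[0.592, 0.0536, 0.19, 66.2] -> [0.     0.0002 0.0015] roll -0.0
```

>>> step_arm(targets=[0,0,0.002,0,0,0,0.004,0,0,0,0.006,0,0,0,0.0075,0,0,0,0.008,0,0,0,0.008,0,0,0,0.008,0])

```text
t: 18.87
tool_pos: [0.5922, 0.0537, 0.1852]
tool_rot: [-2.625, -1.711, 0.013]
contact_force: [-2.5, 0.2, 5.2]
opening: 0.0568
```

```bash
python3 g.py .592 .0536 .1835 66.2
```

```text
t 18.87 pos [0.5922 0.0537 0.1852] psi 66.19 tilt 0.66 F [-2.5  0.2  5.2] T [-0.1   0.63 -0.04] open 0.0568 q [-0.04  0.02  1.72  0.    1.41 -1.19]
[0.592, 0.0536, 0.1835, 66.2] -> [-0.0001 -0.0001  0.0017] roll -0.0
```

>>> step_arm(targets=[0,0,0.0015,0,0,0,0.003,0,0,0,0.004,0,0,0,0.004,0,0,0,0.004,0])

```text
t: 19.28
tool_pos: [0.5924, 0.0536, 0.1831]
tool_rot: [-2.626, -1.712, 0.012]
contact_force: [-4.8, 0.7, 8.0]
opening: 0.0562
```

```bash
python3 g.py .592 .0536 .1815 66.2
```

```text
t 19.28 pos [0.5924 0.0536 0.1831] psi 66.2 tilt 0.61 F [-4.8  0.7  8. ] T [-0.16  0.87 -0.04] open 0.0562 q [-0.04  0.02  1.73  0.    1.4  -1.19]
[0.592, 0.0536, 0.1815, 66.2] -> [-0.0002 -0.0003  0.0017] roll -0.0
```

>>> step_arm(targets=[-0.0005,-0.0011,0.003,0,-0.0005,-0.0011,0.0035,0.05,-0.0005,-0.0011,0.0035,0.15,-0.0005,-0.0011,0.0035,0.25,-0.0005,-0.0011,0.0035,0.35,-0.0005,-0.0011,0.0035,0.45,-0.0005,-0.0011,0.0035,0.5,-0.0005,-0.0011,0.0035,0.5])

```text
t: 19.95
tool_pos: [0.5921, 0.0536, 0.1822]
tool_rot: [-2.971, -1.009, 0.011]
contact_force: [-2.6, -0.2, 8.1]
opening: 0.0564
```

```bash
python3 g.py .592 .0536 .1815 66.2;  python3 - <<'E'
from station import imaging
from h import *
for n in ("scene",):
    p=imaging.get_image(n);pickle.dump(p,open(n+"10.pkl","wb"))
    crop(p,220,130,90,90,8,"pics/s13.png")
E
```

```text
t 19.95 pos [0.5921 0.0536 0.1822] psi 37.52 tilt 0.44 F [-2.6 -0.2  8.1] T [-0.16  0.67  0.17] open 0.0564 q [-0.04  0.02  1.73  0.    1.4  -0.69]
[0.592, 0.0536, 0.1815, 66.2] -> [-0.0001 -0.0001  0.0007] roll -0.501
```

View pics/s13.png

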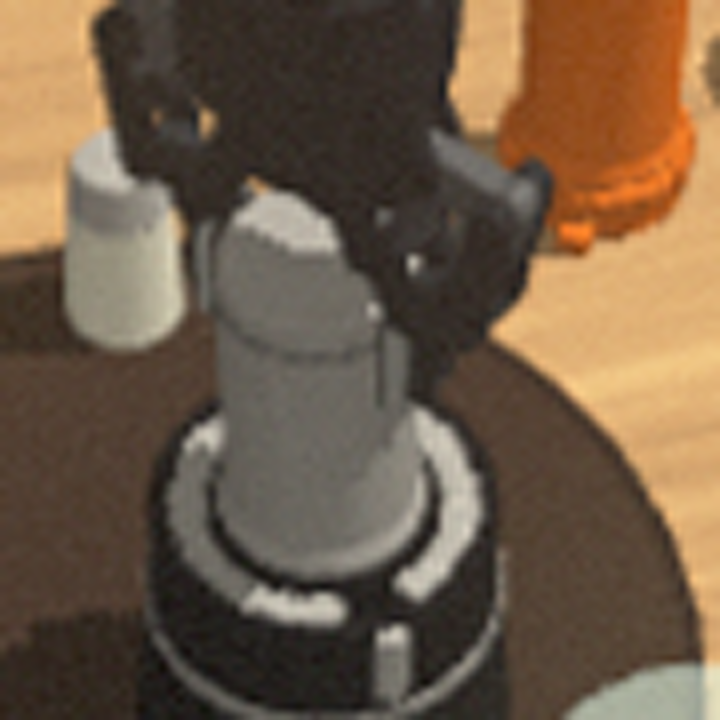

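>>> step_arm(targets=[0,0,0.0025,0.05,0,0,0.0025,0.15,0,0,0.0025,0.25,0,0,0.0025,0.35,0,0,0.0025,0.45,0,0,0.0025,0.55,0,0,0.0025,0.65,0,0,0.0025,0.75,0,0,0.0025,0.8,0,0,0.0025,0.8])

```text
t: 20.83
tool_pos: [0.5914, 0.0538, 0.1815]
tool_rot: [-3.133, 0.226, 0.015]
contact_force: [-7.0, 1.5, 8.6]
opening: 0.0567
```

```bash
python3 g.py .592 .0536 .1815 66.2
```

```text
t 20.83 pos [0.5914 0.0538 0.1815] psi -8.26 tilt 0.56 F [-7.   1.5  8.6] T [0.07 1.61 0.41] open 0.0567 q [-0.03  0.02  1.73  0.    1.4   0.11]
[0.592, 0.0536, 0.1815, 66.2] -> [ 0.0006  0.0002 -0.    ] roll -1.3
```

>>> step_arm(targets=[-0.001,0,0.002,0.05,-0.0015,0,0.0025,0.12,-0.0015,0,0.0025,0.2,-0.0015,0,0.0025,0.28,-0.0015,0,0.0025,0.34,-0.0015,0,0.0025,0.36,-0.0015,0,0.0025,0.36])

```text
t: 21.42
tool_pos: [0.5911, 0.0543, 0.1817]
tool_rot: [3.044, -0.771, -0.009]
contact_force: [-1.8, 0.7, 6.3]
opening: 0.0571
```

```bash
python3 g.py .592 .0536 .1815 66.2
```

```text
t 21.42 pos [0.5911 0.0543 0.1817] psi -28.41 tilt 0.34 F [-1.8  0.7  6.3] T [0.12 0.57 2.71] open 0.0571 q [-0.03  0.02  1.73 -0.    1.4   0.46]
[0.592, 0.0536, 0.1815, 66.2] -> [0.0011 0.0002 0.0002] roll -1.651
```

>>> step_arm(targets=[-0.0003,0,0.0025,0.0,-0.0003,0,0.0025,0.0,-0.0003,0,0.0025,0.0,-0.0003,0,0.0025,0.0,-0.0003,0,0.0025,0.0,-0.0003,0,0.0025,0.0])

```text
t: 21.92
tool_pos: [0.5913, 0.0546, 0.1815]
tool_rot: [3.046, -0.758, -0.007]
contact_force: [-3.4, -0.5, 9.0]
opening: 0.0567
```

```bash
python3 g.py .592 .0536 .1815 66.2;  python3 - <<'E'
from station import imaging
from h import *
for n in ("scene","top"):
    p=imaging.get_image(n);pickle.dump(p,open(n+"11.pkl","wb"))
    cv2.imwrite(f"pics/end_{n}.png",cv2.cvtColor(p["color"],cv2.COLOR_RGB2BGR))
    if n=="scene":crop(p,220,130,90,90,8,"pics/s14.png")
    for k in ("jigger","brush","salt","pepper","margarita","sauce","phone"):
        a=imaging.search_frame(k,p)[:1];print(n,k,[d["uv"] for d in a])
E
python3 g.py
```

```text
t 21.92 pos [0.5913 0.0546 0.1815] psi -27.95 tilt 0.28 F [-3.4 -0.5  9. ] T [-0.01  1.18  2.55] open 0.0567 q [-0.03  0.02  1.73 -0.    1.4   0.46]
[0.592, 0.0536, 0.1815, 66.2] -> [0.0011 0.0006 0.    ] roll -1.643
scene jigger [[111.8, 227.5]]
scene brush [[116.0, 252.1]]
scene salt [[233.0, 161.8]]
scene pepper [[189.1, 270.6]]
scene margarita [[312.7, 238.9]]
scene sauce [[147.6, 292.7]]
scene phone [[249.9, 279.5]]
top jigger [[373.0, 207.1]]
top brush [[372.7, 184.1]]
top salt []
top pepper [[320.6, 138.3]]
top margarita [[222.5, 114.2]]
top sauce [[357.8, 125.6]]
top phone [[271.4, 127.0]]
t 22.72 pos [0.5913 0.0546 0.1816] psi -27.96 tilt 0.28 F [-2.8 -0.5  8.2] T [0.   1.12 2.52] open 0.0568 q [-0.03  0.02  1.73 -0.    1.4   0.46]
```

View pics/end_scene.png

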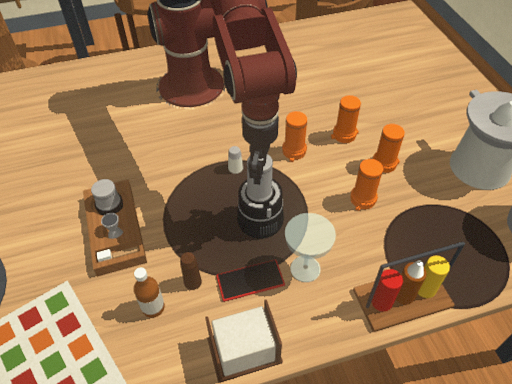

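View pics/s14.png

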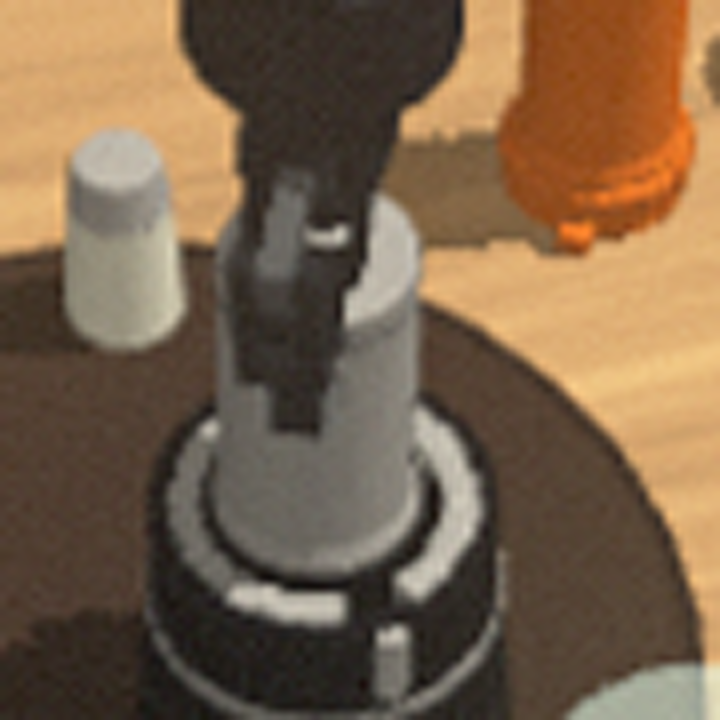

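View pics/end_top.png

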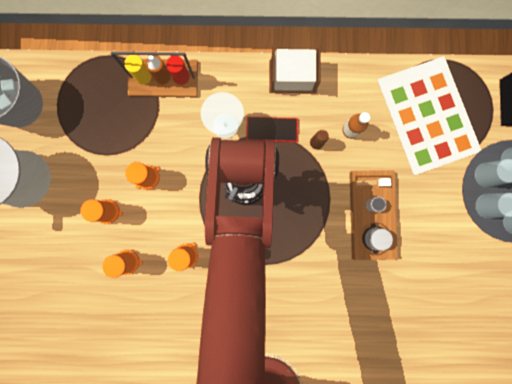

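```bash
python3 -c "
from station import ticket
print(ticket.finish_job())"; python3 g.py
```

```text
the job is handed in; nothing more can be done
None
the job is handed in; nothing more can be done
```

I lifted the short cup off the base, stood it in the tray's big pocket and let it go. The tall cup went into the slots without resistance; I pushed it down and twisted it clockwise to its stop. I handed in at about 22.7 s with the cup still gripped; no verdict is reported.

**Last checks:**
- **Twist:** the gripper turned about 1.64 rad. Wrist torque rose from 0.4 N·m at 1.3 rad to about 2.5 N·m and stayed steady, which I read as the stop.
- **Depth and tilt:** I estimate the cup's underside about 95–96 mm up, so the seat should be almost fully down. The tool tilt was 0.3°.
- **Short cup and bystanders:** the pictures show the short cup upright in its pocket. In the last pictures the bystanders and the orange look-alikes look where they were at the start.

**Open points:**
- **Salt:** the finder could not see it in the top view, where the arm hid it. The scene camera shows it in place.
- **Tall cup yaw:** one top-view fit gave 59.5° against about 54° from the scene views. I put that down to shadow and used 54°, and the cup went in freely.
- **Grip slip:** I had no direct reading of the ring or the seat, so a small slip of the cup in the grip at the stop can't be ruled out.

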